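# Make up the seeding kit and the staining kit

## Robot

A 7-joint arm with a two-finger parallel gripper is mounted at the origin on the work surface. World frame = base frame: x ahead of the robot, y to its left, z up, the work surface at z = 0. Lengths are in m, angles in rad, forces in N, time in s.
With the tool pointing down it reaches from about 0.425 to 0.8 m from the base axis. Payload 8.3 kg.
Tool frame: the origin (TCP) lies at the very end of the fingers, on their centre line; the grasp point (between the pads) lies 19 mm behind it (grasp_offset is the distance from the TCP to the grasp point, in m); z points along the fingers, x is the direction in which the jaws open and shut, and the axes are right-handed (so a half turn about z gives the same grasp; the last joint's range is limited). The gripper opens to 85 mm and grips with 20 to 120 N. Pads are 22 mm wide; open, the fingers measure 114 mm over their backs; the gripper's body (76 mm by 85 mm) begins 54 mm behind the grasp point. The pads swing forward as they close: fully open they stand 13 mm farther back than shut.
Start: joints at [-1.229, 0.383, 0.016, 1.37, -0.006, 1.388, -0.046], TCP at [0.246, 0.574, 0.231] pointing down, gripper open.
Joint ranges: [-2.95, 2.95], [-0.25, 2.06], [-1.52, 1.56], [0.18, 2.33], [-1.44, 4.58], [0.02, 2.06], [-3.01, 3.01]. Speed limits (rad/s): [2.39, 2.39, 3.01, 3.01, 3.14, 3.14, 3.14].

## Interface

Orientations are given as a unit quaternion [w, x, y, z].
In Python, from cell import * gives the robot as it stands.
- The arm moves only by the shell command python3 -m pendant 'ROWS' [OPENING] [FORCE]. ROWS is JSON, a list of rows, each a list of 2 entries, a list of its own where there are three numbers: the shift along the tool's x, y, z in m, then the turn about the tool's z in degrees. In form: [[[x, y, z], turn], ...]. A call has 1 to 5 rows; each row shifts and turns the commanded pose from where the row before left it, along the tool's axes as they then stand; what a row does not reach is not made up. A row lasts 1/10 s, in which the tool goes at most 50 mm and 8.59 degrees, less where a joint would pass 70% of its speed; a pose out of reach is approached as far as the arm can. A call is refused whole if a number of a shift passes 0.05 or a number of a turn 8.59, either way. A call with a gripper value outside its range is refused whole. OPENING is the finger opening in m, from 0 to 0.0854, set as the call begins (- or left out, the last holds). The fingers move at their own pace and stop on an object; FORCE is the grip in N (left out, the last holds). Time passes only in rows, so rows that do not move let the fingers close. It gives the time, the measured TCP pose, the force and the opening at its end, in the units of the state.
- observe(): the state, without advancing time (a new reading comes with each control period).
- capture(name): name is "side" or "top" or "wrist"; returns a dict with "img" (420x560x3 uint8, red, green, blue), "fx", "fy", "cx", "cy" (pixels), "R" (3x3) and "t" (3): a world point X has camera coordinates R X + t. Camera axes: x right, y down, z forward; pixel columns grow to the right and rows downward; lengths in m; the calibration is good to about 2 mm. A picture is of the moment at which its call begins. There is no depth.
- hand_in(): hands the job in, once; it reports no verdict.
Trained networks look in a picture, given as the dict that the camera call returned (one of the last four; its "shot" number tells which), for a name from the list of things; names that differ only in an ending like _2 or _b are one class to them, and where a whole thing is asked for, a point or a joint stands for the part that bears it (a point fixed in the world has none). Each returns a list of dicts, best first, with "score" (0 to 1); they miss things now and then, are a little off and sometimes report something else, mostly with a low value. They report only what shows in the picture. A call takes as long as a camera call.
- masks_of(target, picture): "mask" (420x560 bool, what is visible of it) and "centre" ([column, row] in pixels, amid what is visible of it).
The state is a dict: "clock": time; "q": joint angles; "qd": joint speeds; "effort": joint torques, N m; "ee_pos": TCP position; "orientation": TCP orientation; "wrist_force": force on the tool from outside, world axes, zero at the start; "torque": the same for the moment, N m; "grip_width": finger opening in m.
Only numpy, scipy, OpenCV 4.12 (cv2) and the standard library are available. Lean on these libraries where they do the work, as an engineer would, in place of code of your own. Each camera call takes 0.05 s, during which the arm holds its last target.

## Task

Make up two kits in the divided trays. The square three-bay tray gets the seeding kit: the culture flask lying flat in the long bay, the tall bottle in the bigger of the two other bays and the centrifuge tube in the smallest bay; the narrow two-bay tray gets the staining kit: the slide box lying flat in the long bay and the short bottle in the short bay. Set each thing down on the floor of its bay right side up without tipping or dropping it, let go of everything, and leave the stack of small dishes where it stands.

Things in the scene. Friction and masses are not known exactly. Their poses are not given: they have to be found in the camera images.
- flask: clear plastic culture flask lying flat, 60 g: body a flat box 68 long x 52 wide x 28 mm thick with a paper label on top, then a thin neck and a round blue cap, 106 mm long in all. Origin: centre of its underside, midway along the 106 mm; x along its length to the cap, z up. Body x = -53 to +15 mm (centre of mass about x = -17), cap x = 33 to 53, 26 mm thick. Grip across the 52 mm
- tall_bottle: the taller of two round white plastic bottles with blue screw caps: 50 mm in diameter up to 74 mm height, then a shoulder and a cap 34 mm in diameter; 105 mm high, 160 g. Stands upright. Origin: centre of its underside, z up
- short_bottle: the shorter of the two round white plastic bottles with blue screw caps: 40 mm in diameter up to 46 mm height, then a shoulder and a cap 27 mm in diameter; 68 mm high, 80 g. Stands upright. Origin: centre of its underside, z up
- tube: slim self-standing centrifuge tube of clear plastic, flat foot 30 mm in diameter, tube 29 mm in diameter up to 76 mm height with a paper label, blue cap 35 mm in diameter above; 95 mm high, 55 g. Stands upright, tips easily; grip it by the cap (76 to 95 mm height). Origin: centre of its underside, z up
- slide_box: closed black box for microscope slides lying flat, white label on its lid and a small steel clasp on one long side: 86 long (its x) x 46 wide (its y) x 34 mm high, 90 g. Origin: centre of its underside, z up. Grip it across the 46 mm
- square_tray: low loose steel tray, 144 (its x) x 156 (y) x 15 mm high, 0.7 kg, three bays; floor 3 mm thick, walls and dividers 4 mm, tops level with the rim. Origin: centre of underside, z up. Bays (inside): long 136 (x) x 72 (y), centre (0, 38) mm: flask, length along tray x, cap to either end; bigger other 74 x 72, centre (-31, -38): tall bottle; smallest 58 x 72, centre (39, -38): tube
- narrow_tray: low loose steel tray, long and narrow, 76 (its x) x 190 (y) x 15 mm high, 0.7 kg, two bays; floor 3 mm thick, walls and divider 4 mm, tops level with the rim. Origin: centre of underside, z up. Bays (inside): long 68 (x) x 112 (y), centre (0, -35) mm: slide box, its length along tray y, either way round; short 68 x 66, centre (0, 58): short bottle
- dishes: bystander: a loose stack of four small clear round culture dishes, 40 mm in diameter, 44 mm high, standing on the bench at the far side, between or just beyond the two trays; to be left where it stands. Origin: centre of its underside

How it is judged:
By the outcome, as a careful person would: the job done as asked, in the order asked, and still so for the second after the job is handed in, with the robot touching nothing.
It also fails if it takes over 120 s, if anything falls off the work surface, if the arm or the gripper's body presses on something with over 40 N, if the wrist force passes 120 N, or if a joint passes its speed limit or range.

## Working session

There is one attempt and no reset: what is moved stays moved. The work goes in short steps, Python scripts to look and compute and a shell command to move; the robot and the scene stay as the last step left them, time stands still between calls to the robot, and variables do not carry over. Pictures are saved under pics/ and viewed, and the job is handed in when it is done.

```bash
ls; mkdir -p pics
python3 - <<'E'
from cell import *
import cv2,numpy as np
s=observe();print({k:np.round(v,3).tolist() for k,v in s.items()})
for n in ["top","side","wrist"]:
    p=capture(n);cv2.imwrite(f"pics/{n}0.png",p["img"][:,:,::-1]);print(n,p["fx"],p["cx"],p["cy"],np.round(p["R"],3).tolist(),np.round(p["t"],3).tolist())
E
```

```text
pics
{'clock': 0.0, 'q': [-1.229, 0.384, 0.016, 1.371, -0.006, 1.388, -0.046], 'qd': [-0.001, 0.001, 0.001, -0.001, 0.0, 0.001, 0.001], 'effort': [-0.001, -62.76, 0.844, -37.182, 0.017, 0.015, -0.0], 'ee_pos': [0.246, 0.574, 0.23], 'orientation': [0.001, 0.835, 0.551, -0.001], 'wrist_force': [0.384, 0.385, -0.652], 'torque': [-0.003, 0.005, 0.034], 'grip_width': 0.086}
top 478.43502182548957 277.00010189148304 203.63791010500103 [[0.02, -1.0, -0.008], [-0.998, -0.02, -0.067], [0.066, 0.009, -0.998]] [-0.01, 0.558, 1.412]
side 380.97337354626035 270.50608104248556 212.7428969478364 [[0.903, -0.429, 0.001], [-0.231, -0.488, -0.842], [0.362, 0.76, -0.54]] [-0.516, 0.168, 0.829]
wrist 353.26487529729803 277.1382723607346 208.8200996454215 [[0.394, 0.919, -0.001], [0.87, -0.373, 0.321], [0.295, -0.128, -0.947]] [-0.623, -0.042, 0.381]
```

View pics/top0.png

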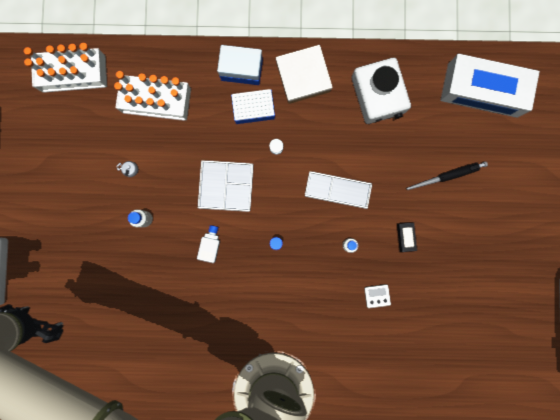

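View pics/side0.png

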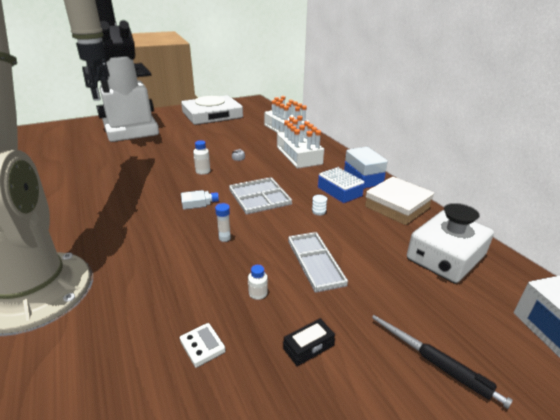

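View pics/wrist0.png

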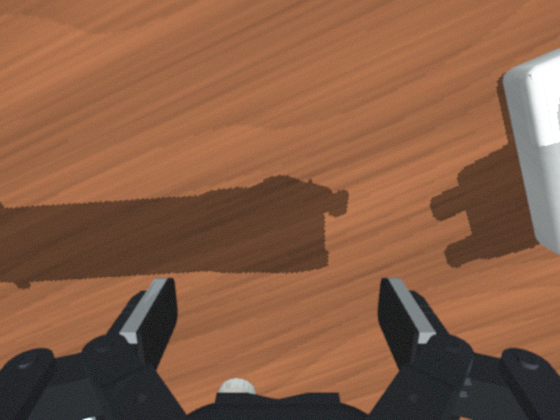

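```bash
cat > h.py <<'E'
from cell import *
import cv2,numpy as np
from scipy.optimize import minimize
def cyl(r,z0,z1,x0=0,y0=0):
    a=np.linspace(0,2*np.pi,32,endpoint=False)
    return np.array([[x0+r*np.cos(t),y0+r*np.sin(t),z] for z in(z0,z1) for t in a])
def box(x0,x1,y0,y1,z0,z1): return np.array([[x,y,z] for x in(x0,x1) for y in(y0,y1) for z in(z0,z1)])
def xcyl(r,x0,x1,zc):
    a=np.linspace(0,2*np.pi,32,endpoint=False)
    return np.array([[x,r*np.cos(t),zc+r*np.sin(t)] for x in(x0,x1) for t in a])
M={ 'flask':[box(-.053,.015,-.026,.026,0,.028),xcyl(.013,.033,.053,.014),xcyl(.009,.01,.035,.014)],
 'tall_bottle':[cyl(.025,0,.074),np.vstack([cyl(.025,.073,.074),cyl(.017,.085,.086)]),cyl(.017,.084,.105)],
 'short_bottle':[cyl(.02,0,.046),np.vstack([cyl(.02,.045,.046),cyl(.0135,.052,.053)]),cyl(.0135,.05,.068)],
 'tube':[cyl(.0148,0,.076),cyl(.0175,.076,.095)],
 'slide_box':[box(-.043,.043,-.023,.023,0,.034)],
 'square_tray':[box(-.072,.072,-.078,.078,0,.015)],
 'narrow_tray':[box(-.038,.038,-.095,.095,0,.015)],
 'dishes':[cyl(.02,0,.044)]}
def proj(p,X):
    c=X@np.asarray(p["R"]).T+np.asarray(p["t"])
    return np.c_[p["fx"]*c[:,0]/c[:,2]+p["cx"],p["fy"]*c[:,1]/c[:,2]+p["cy"]]
def place(P,pose):
    x,y,yaw,z=pose;c,s=np.cos(yaw),np.sin(yaw)
    return np.c_[x+c*P[:,0]-s*P[:,1],y+s*P[:,0]+c*P[:,1],P[:,2]+z]
S=8
def render(p,parts,pose,lo,hi):
    im=np.zeros(((hi[1]-lo[1])*S,(hi[0]-lo[0])*S),np.uint8)
    for P in parts:
        uv=(proj(p,place(P,pose))-lo+.5)*S
        cv2.fillConvexPoly(im,cv2.convexHull(np.round(uv*16).astype(np.int32)),255,shift=4)
    return cv2.resize(im,None,fx=1/S,fy=1/S,interpolation=cv2.INTER_AREA)/255.
def fit(name,views,pose0,z=0.,freeyaw=True):
    parts=M[name];sc=[]
    for p,m in views:
        ys,xs=np.nonzero(m);lo=np.array([xs.min()-15,ys.min()-15]);hi=np.array([xs.max()+15,ys.max()+15])
        lo=np.maximum(lo,0);hi=np.minimum(hi,[560,420])
        g=cv2.GaussianBlur(m[lo[1]:hi[1],lo[0]:hi[0]].astype(float),(0,0),1.0);sc.append((p,g,lo,hi))
    def cost(v):
        return sum(np.sum((cv2.GaussianBlur(render(p,parts,[v[0]*.01,v[1]*.01,v[2]*.1 if freeyaw else pose0[2],z],lo,hi),(0,0),1.0)-g)**2)/g.sum() for p,g,lo,hi in sc)
    v0=[pose0[0]/.01,pose0[1]/.01]+([pose0[2]/.1] if freeyaw else [])
    n=len(v0);sim=np.vstack([v0]+[np.array(v0)+.7*np.eye(n)[i] for i in range(n)])
    r=minimize(cost,v0,method='Nelder-Mead',options=dict(initial_simplex=sim,xatol=.005,fatol=1e-5,maxiter=300))
    v=r.x;return np.array([v[0]*.01,v[1]*.01,v[2]*.1 if freeyaw else pose0[2]]),r.fun
def ray(p,uv,z):
    R=np.asarray(p["R"]);c=-R.T@np.asarray(p["t"])
    d=R.T@np.array([(uv[0]-p["cx"])/p["fx"],(uv[1]-p["cy"])/p["fy"],1]);return c+d*(z-c[2])/d[2]
def biggest(m):
    n,l,st,_=cv2.connectedComponentsWithStats(m.astype(np.uint8));k=1+np.argmax(st[1:,4]);return l==k
def tcp():
    s=observe();w,x,y,z=s["orientation"]
    from scipy.spatial.transform import Rotation as Ro
    R=Ro.from_quat([x,y,z,w]).as_matrix();return s,np.array(s["ee_pos"]),R
E
cat > find.py <<'E'
from h import *
import json
top=capture("top");side=capture("side")
H={'flask':.014,'tall_bottle':.08,'short_bottle':.05,'tube':.08,'slide_box':.025,'square_tray':.01,'narrow_tray':.01,'dishes':.03}
ov={'top':top['img'].copy(),'side':side['img'].copy()};out={}
for n in H:
    V={}
    for nm,p in(('top',top),('side',side)):
        r=masks_of(n,p)
        print(n,nm,[(round(float(q["score"]),2),np.round(q["centre"]).tolist(),int(q["mask"].sum())) for q in r[:3]])
        if r: V[nm]=(p,biggest(r[0]["mask"]))
    if 'top' not in V: continue
    m=V['top'][1];ys,xs=np.nonzero(m);c=ray(top,[xs.mean(),ys.mean()],H[n])
    X=np.array([ray(top,[a,b],H[n])[:2] for a,b in zip(xs,ys)]);w,e=np.linalg.eigh(np.cov(X.T));yaw=np.arctan2(e[1,1],e[0,1])
    fy=n in('flask','slide_box','square_tray','narrow_tray')
    best={}
    for lab,vs in(('top',[V['top']]),('side',[V['side']] if 'side' in V else None),('both',list(V.values()))):
        if not vs: continue
        yaws={'flask':[yaw,yaw+np.pi],'narrow_tray':[yaw-np.pi/2],'square_tray':[yaw-np.pi/2]}.get(n,[yaw])
        if n=='square_tray': yaws=[0.05,-.1]
        res=min((fit(n,vs,[c[0],c[1],yw],freeyaw=fy) for yw in yaws),key=lambda q:q[1])
        print('   ',lab,np.round(res[0][:2]*1000,1),round(np.degrees(res[0][2]),1) if fy else '',round(res[1],3))
        best[lab]=res[0]
    out[n]=best['both'].tolist()
    for nm,p in(('top',top),('side',side)):
        for P in M[n]:
            uv=proj(p,place(P,[*out[n],0]));cv2.polylines(ov[nm],[np.round(cv2.convexHull(uv.astype(np.float32))*16).astype(np.int32)],True,(255,0,0),1,cv2.LINE_AA,4)
json.dump(out,open('poses.json','w'))
cv2.imwrite('pics/ov_top.png',cv2.resize(ov['top'][120:300,100:440],None,fx=2.3,fy=2.3,interpolation=cv2.INTER_CUBIC)[:,:,::-1])
cv2.imwrite('pics/ov_side.png',cv2.resize(ov['side'][120:380,170:370],None,fx=2.3,fy=2.3,interpolation=cv2.INTER_CUBIC)[:,:,::-1])
E
python3 find.py
```

```text
flask top [(0.63, [212.0, 247.0], 596)]
flask side [(0.88, [199.0, 198.0], 516)]
    top [438.  197.4] 348.1 0.041
    side [436.4 204. ] 347.3 0.026
    both [436.7 199.2] 347.1 0.102
tall_bottle top [(0.61, [139.0, 218.0], 341)]
tall_bottle side [(0.67, [202.0, 158.0], 449)]
    top [506.  400.8]  0.008
    side [504.3 407.5]  0.003
    both [504.6 401.7]  0.038
short_bottle top [(0.7, [349.0, 248.0], 141)]
short_bottle side [(0.93, [254.0, 285.0], 533)]
    top [ 439.8 -218.7]  0.061
    side [ 438.4 -214.1]  0.013
    both [ 438.3 -217.2]  0.107
tube top []
tube side [(0.77, [226.0, 220.0], 456)]
slide_box top [(0.69, [352.0, 246.0], 167), (0.6, [408.0, 237.0], 523)]
slide_box side [(0.95, [307.0, 341.0], 1491)]
    top [ 439.3 -218.3] 77.0 1.471
    side [ 425.3 -214. ] 73.6 0.944
    both [ 441.4 -210.3] 78.0 2.409
square_tray top [(0.9, [223.0, 185.0], 2516)]
square_tray side [(0.71, [261.0, 193.0], 1512)]
    top [610.8 156.1] -2.4 0.003
    side [610.1 162. ] -2.9 0.005
    both [610.5 158. ] -2.7 0.021
narrow_tray top [(0.74, [340.0, 190.0], 1590)]
narrow_tray side [(0.6, [316.0, 261.0], 1895)]
    top [ 605.7 -183.4] -10.7 0.005
    side [ 605.3 -179. ] -10.6 0.008
    both [ 605.5 -181. ] -10.7 0.024
dishes top [(0.58, [275.0, 144.0], 124)]
dishes side [(0.64, [318.0, 204.0], 255)]
    top [730.8   6.4]  0.134
    side [729.7  11. ]  0.005
    both [729.6   7.8]  0.171
```

```bash
python3 - <<'E'
import re
s=open('find.py').read()
s=s.replace("        if r: V[nm]","        if n=='slide_box': r=[q for q in r if q['mask'].sum()>300]\n        if r: V[nm]")
s=s.replace("    if 'top' not in V: continue\n    m=V['top'][1];","    if not V: continue\n    p0,m=next(iter(V.values()));")
s=s.replace("ray(top,","ray(p0,").replace("[V['top']])","[V['top']] if 'top' in V else None)")
open('find.py','w').write(s)
E
python3 find.py
```

```text
flask top [(0.62, [212.0, 248.0], 569), (0.62, [223.0, 187.0], 2458), (0.4, [276.0, 146.0], 154)]
flask side [(0.96, [198.0, 200.0], 487), (0.24, [201.0, 156.0], 465)]
    top [438.5 198. ] 349.4 0.033
    side [435.5 202.9] 350.3 0.029
    both [436.7 199.2] 348.7 0.085
tall_bottle top [(0.88, [136.0, 216.0], 311)]
tall_bottle side [(0.62, [201.0, 158.0], 436)]
    top [506.3 401. ]  0.033
    side [505.1 409.2]  0.007
    both [505.  402.2]  0.067
short_bottle top [(0.5, [352.0, 247.0], 164)]
short_bottle side [(0.76, [255.0, 284.0], 536)]
    top [ 440.  -217.4]  0.008
    side [ 437.7 -214.4]  0.01
    both [ 438.6 -216. ]  0.051
tube top [(0.44, [277.0, 245.0], 123)]
tube side [(0.85, [222.0, 218.0], 427)]
    top [441.5   1.9]  0.002
    side [442.4   7.2]  0.019
    both [441.3   2.5]  0.037
slide_box top [(0.86, [409.0, 239.0], 514)]
slide_box side [(0.76, [307.0, 340.0], 1556)]
    top [ 467.6 -386.7] -173.3 0.009
    side [ 466.3 -384.1] -174.1 0.01
    both [ 466.8 -385.2] -173.9 0.033
square_tray top [(0.86, [222.0, 186.0], 2417)]
square_tray side [(0.68, [259.0, 194.0], 1455)]
    top [611.7 156.6] -2.4 0.008
    side [609.7 161.4] -2.8 0.002
    both [610.9 158.1] -2.7 0.021
narrow_tray top [(0.7, [350.0, 247.0], 167), (0.56, [339.0, 189.0], 1578), (0.32, [226.0, 185.0], 2486)]
narrow_tray side [(0.73, [317.0, 259.0], 1996)]
    top [ 494.9 -387.2] 85.4 0.847
    side [ 430.3 -213.3] -21.2 0.949
    both [ 332.8 -177.3] 3.9 1.796
dishes top [(0.7, [277.0, 146.0], 141)]
dishes side [(0.53, [321.0, 207.0], 250)]
    top [730.1   5.9]  0.055
    side [729.8  11.2]  0.012
    both [729.2   7.4]  0.11
```

View pics/ov_top.png

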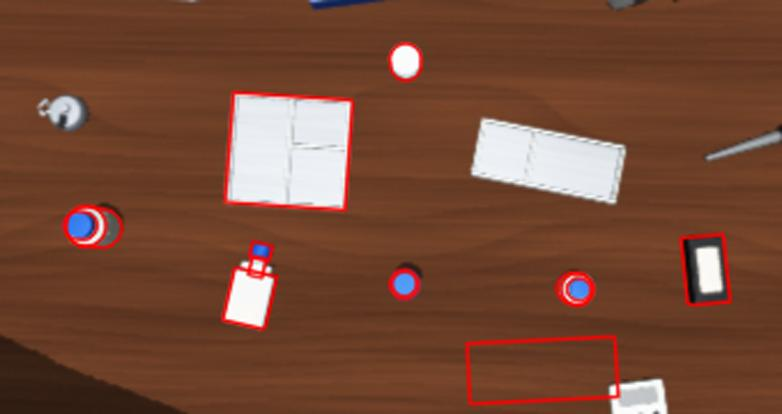

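View pics/ov_side.png

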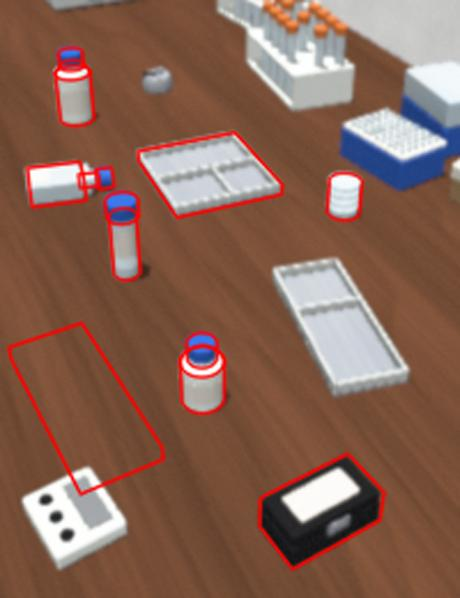

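```bash
cat >> h.py <<'E'
def plan(xyz,ang=None,vmax=.048,tmax=8.5,n=None):
    """rows to bring the TCP to xyz with jaw axis at world angle ang (deg, mod 180)"""
    s,p,R=tcp();a0=np.degrees(np.arctan2(R[1,0],R[0,0]))
    d=0 if ang is None else (ang-a0+90)%180-90
    D=np.array(xyz)-p
    N=n or int(max(np.ceil(np.linalg.norm(D)/vmax),np.ceil(abs(d)/tmax),1))
    cur=p.copy();a=a0;rows=[]
    for i in range(N):
        tgt=p+D*(i+1)/N;w=tgt-cur;c,sn=np.cos(np.radians(a)),np.sin(np.radians(a))
        l=np.round([c*w[0]+sn*w[1],sn*w[0]-c*w[1],-w[2]],3)
        t=round(-(a0+d*(i+1)/N-a),1)
        rows.append([l.tolist(),t]);cur=cur+np.array([c*l[0]+sn*l[1],sn*l[0]-c*l[1],-l[2]]);a-=t
    import json
    print('at',np.round(p*1000,1),'ang',round(a0,1),'tilt',np.round(np.degrees(np.arccos(-R[2,2])),2),'q7',round(s['q'][6],2),'F',np.round(s['wrist_force'],1),'w',round(s['grip_width']*1000,1),'t',round(s['clock'],2))
    for i in range(0,N,5): print(json.dumps(rows[i:i+5]).replace(' ',''))
E
python3 - <<'E'
from h import *
p=capture("wrist");s,t,R=tcp()
c=-np.array(p["R"]).T@np.array(p["t"]);print("cam in tool",R.T@(c-t),"axis",R.T@np.array(p["R"])[2])
print(proj(p,t[None]))
plan([.41,.206,.2],78.5)
E
```

```text
cam in tool [-0.00129485 -0.08278824 -0.14242702] axis [2.16139872e-04 3.21396762e-01 9.46944599e-01]
[[279.92619166 280.18189883]]
at [246.1 574.5 231.3] ang 66.8 tilt 0.0 q7 -0.05 F [-0.3 -0.4 -0.6] w 85.3 t 2.0
[[[-0.03,0.033,0.003],-1.3],[[-0.032,0.032,0.004],-1.3],[[-0.032,0.031,0.003],-1.3],[[-0.032,0.031,0.004],-1.3],[[-0.034,0.03,0.003],-1.3]]
[[[-0.034,0.029,0.004],-1.3],[[-0.034,0.029,0.003],-1.3],[[-0.035,0.027,0.004],-1.3],[[-0.036,0.027,0.003],-1.3]]
```

```bash
python3 -m pendant '[[[-0.03,0.033,0.003],-1.3],[[-0.032,0.032,0.004],-1.3],[[-0.032,0.031,0.003],-1.3],[[-0.032,0.031,0.004],-1.3],[[-0.034,0.03,0.003],-1.3]]' 0.085 40
python3 -m pendant '[[[-0.034,0.029,0.004],-1.3],[[-0.034,0.029,0.003],-1.3],[[-0.035,0.027,0.004],-1.3],[[-0.036,0.027,0.003],-1.3],[[0,0,0],0]]'
cat > wl.py <<'E'
import sys
from h import *
# usage: wl.py out name x y yawdeg z [freeyaw]
p=capture("wrist");cv2.imwrite(f"pics/{sys.argv[1]}.png",p["img"][:,:,::-1]);im=p["img"].copy()
a=sys.argv[2:]
for k in range(0,len(a),5):
    n=a[k];x,y,yw,z=map(float,a[k+1:k+5]);r=masks_of(n,p)
    print(n,[(round(float(q["score"]),2),np.round(q["centre"]).tolist(),int(q["mask"].sum())) for q in r[:3]])
    if not r: continue
    c0=proj(p,np.array([[x,y,z+.02]]))[0]
    q=min(r,key=lambda q:np.hypot(*(np.array(q["centre"])-c0)))
    fy=n in('flask','slide_box','square_tray','narrow_tray')
    res,f=fit(n,[(p,biggest(q["mask"]))],[x,y,np.radians(yw)],z,fy)
    print('  ',np.round(res[:2]*1000,1),round(np.degrees(res[2]),1),'cost',round(f,3))
    for P in M[n]:
        uv=proj(p,place(P,[*res,z]));cv2.polylines(im,[np.round(cv2.convexHull(uv.astype(np.float32))*16).astype(np.int32)],True,(255,0,0),1,cv2.LINE_AA,4)
cv2.imwrite(f"pics/{sys.argv[1]}_ov.png",im[:,:,::-1])
E
python3 wl.py f1 flask .437 .201 -11.5 0
python3 -c "
from h import *
plan([.418,.205,.1],78.5)"
```

```text
clock: 2.5
ee_pos: [0.3374, 0.3677, 0.2142]
orientation: [-0.0, 0.802, 0.597, 0.0]
wrist_force: [0.7, 0.4, 0.6]
grip_width: 0.0848
clock: 3.0
ee_pos: [0.4124, 0.2, 0.2004]
orientation: [0.001, 0.777, 0.629, -0.0]
wrist_force: [-1.1, 0.1, 0.1]
grip_width: 0.0847
flask [(0.59, [281.0, 194.0], 5138)]
   [435.9 199.3] -11.0 cost 0.04
at [410.2 205.6 200.5] ang 78.3 tilt 0.03 q7 0.84 F [-0.4  0.6 -0.3] w 84.7 t 3.1
[[[0.0,0.003,0.034],-0.1],[[0.001,0.002,0.033],-0.0],[[-0.0,0.003,0.034],-0.1]]
```

View pics/f1_ov.png

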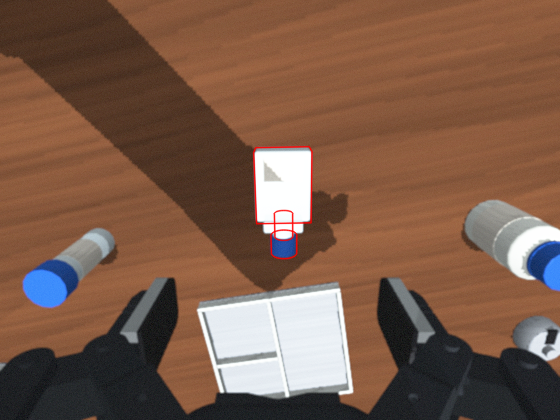

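Run:
```python
from h import *
p=capture("wrist");s,t,R=tcp()
for z in(0,-.006,-.013,-.02):
    print(z,np.round(proj(p,t+np.array([[.0427,-.011,z],[.0427,.011,z],[.057,-.011,z],[.057,.011,z]])@R.T)).tolist())
cv2.imwrite("pics/tip.png",cv2.resize(p["img"][240:400,350:480],None,fx=4,fy=4)[:,:,::-1])
plan([.4174,.2032,.1],79)
```

```text
0 [[378.0, 257.0], [374.0, 300.0], [410.0, 257.0], [405.0, 300.0]]
-0.006 [[382.0, 263.0], [377.0, 307.0], [415.0, 263.0], [409.0, 307.0]]
-0.013 [[387.0, 271.0], [382.0, 317.0], [421.0, 271.0], [415.0, 317.0]]
-0.02 [[392.0, 280.0], [386.0, 327.0], [428.0, 280.0], [421.0, 327.0]]
at [409.7 206.9 200.5] ang 78.5 tilt 0.04 q7 0.84 F [-0.1 -0.3 -0.2] w 85.0 t 3.15
[[[-0.001,0.003,0.034],-0.2],[[-0.0,0.003,0.033],-0.1],[[-0.001,0.002,0.034],-0.2]]
```

View pics/tip.png

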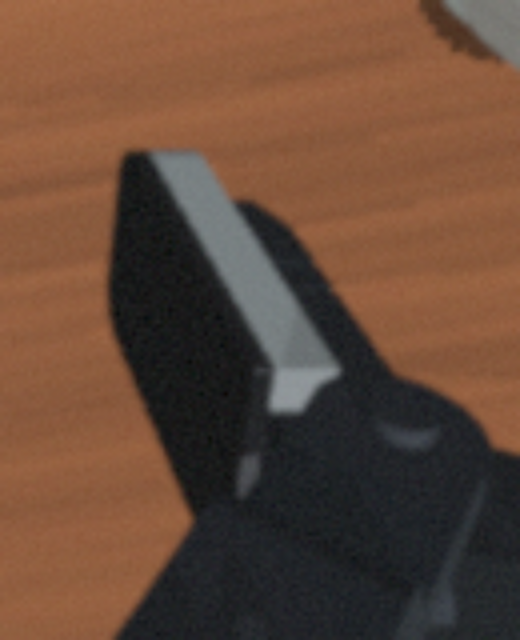

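```bash
python3 -m pendant '[[[-0.001,0.003,0.034],-0.2],[[-0.0,0.003,0.033],-0.1],[[-0.001,0.002,0.034],-0.2],[[0,0,0.04],0],[[0,0,0.03],0]]'
python3 -m pendant '[[[0,0,0.01],0],[[0,0,0.008],0],[[0,0,0],0]]'
python3 -c "
from h import *
plan([.4174,.2032,.012],79)
p=capture('wrist');cv2.imwrite('pics/f2.png',p['img'][:,:,::-1])"
```

```text
clock: 3.65
ee_pos: [0.4159, 0.2044, 0.0272]
orientation: [-0.0, 0.771, 0.637, -0.001]
wrist_force: [-0.5, 0.2, -0.2]
grip_width: 0.085
clock: 3.95
ee_pos: [0.4172, 0.2037, 0.0114]
orientation: [-0.0, 0.771, 0.637, -0.0]
wrist_force: [0.1, 0.9, 0.9]
grip_width: 0.0851
at [417.2 203.7  11.4] ang 79.1 tilt 0.01 q7 0.94 F [0.1 0.9 0.9] w 85.1 t 3.95
[[[-0.0,0.0,-0.001],0.1]]
```

View pics/f2.png

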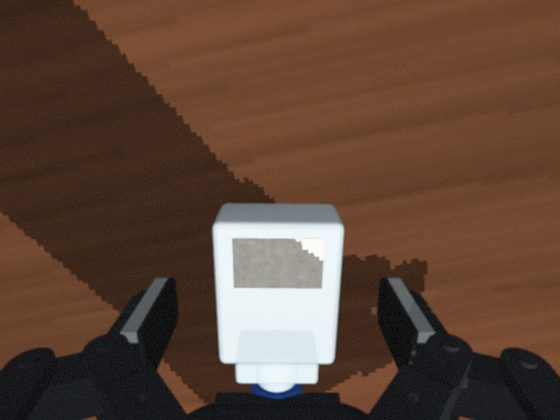

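```bash
python3 -m pendant '[[[0,0,0],0],[[0,0,0],0],[[0,0,0],0],[[0,0,0],0],[[0,0,0],0]]' 0.03 40
python3 -m pendant '[[[0,0,-0.005],0],[[0,0,-0.015],0],[[0,0,-0.03],0],[[0,0,-0.03],0],[[0,0,0],0]]'
python3 -c "
from h import *
plan([.418,.203,.1],79)
p=capture('wrist');cv2.imwrite('pics/f3.png',p['img'][:,:,::-1])"
```

```text
clock: 4.5
ee_pos: [0.418, 0.2033, 0.0125]
orientation: [-0.0, 0.772, 0.636, 0.001]
wrist_force: [-1.7, -1.1, 6.5]
grip_width: 0.0512
clock: 5.0
ee_pos: [0.4198, 0.2041, 0.0956]
orientation: [0.0, 0.772, 0.636, 0.004]
wrist_force: [-0.4, 0.6, -0.6]
grip_width: 0.0513
at [419.8 204.1  95.6] ang 79.0 tilt 0.42 q7 0.9 F [-0.4  0.6 -0.6] w 51.3 t 5.0
[[[-0.001,-0.002,-0.004],-0.0]]
```

View pics/f3.png

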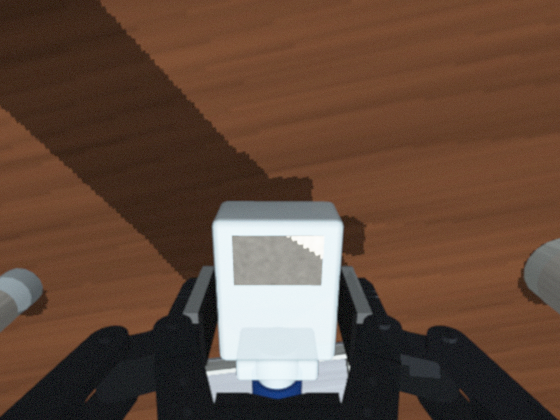

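```bash
python3 -c "
from h import *
plan([.594,.197,.11],87.3,vmax=.037)"
```

```text
at [418.7 203.7  93.6] ang 79.0 tilt 0.28 q7 0.9 F [ 0.3 -0.1 -0.5] w 51.6 t 5.05
[[[0.005,0.035,-0.003],-1.7],[[0.005,0.034,-0.004],-1.6],[[0.003,0.035,-0.003],-1.7],[[0.002,0.035,-0.003],-1.6],[[0.002,0.035,-0.003],-1.7]]
```

```bash
python3 -m pendant '[[[0.005,0.035,-0.003],-1.7],[[0.005,0.034,-0.004],-1.6],[[0.003,0.035,-0.003],-1.7],[[0.002,0.035,-0.003],-1.6],[[0.002,0.035,-0.003],-1.7]]'
python3 -m pendant '[[[0,0,0],0],[[0,0,0],0]]'
python3 -c "
from h import *
plan([.594,.197,.016],87.3)
p=capture('wrist');im=p['img'].copy()
for b in [box(-.072,.072,-.078,.078,.015,.015),box(-.068,.068,.002,.074,.015,.015)]:
  uv=proj(p,place(b,[.6107,.158,np.radians(-2.7),0]))[[0,2,6,4]]
  cv2.polylines(im,[np.round(uv).astype(np.int32)],True,(255,0,0),1)
cv2.imwrite('pics/f4.png',im[:,:,::-1])
p=capture('side');cv2.imwrite('pics/s4.png',cv2.resize(p['img'][100:260,160:360],None,fx=3,fy=3)[:,:,::-1])"
```

```text
clock: 5.55
ee_pos: [0.5927, 0.196, 0.106]
orientation: [-0.0, 0.723, 0.691, -0.001]
wrist_force: [0.1, 0.1, -0.6]
grip_width: 0.0508
clock: 5.75
ee_pos: [0.5917, 0.1958, 0.1055]
orientation: [-0.0, 0.724, 0.69, -0.001]
wrist_force: [0.5, 0.4, 0.5]
grip_width: 0.0505
at [591.7 195.8 105.5] ang 87.2 tilt 0.16 q7 1.26 F [0.5 0.4 0.5] w 50.5 t 5.75
[[[0.001,0.001,0.045],-0.0],[[0.0,0.001,0.045],-0.1]]
```

View pics/f4.png

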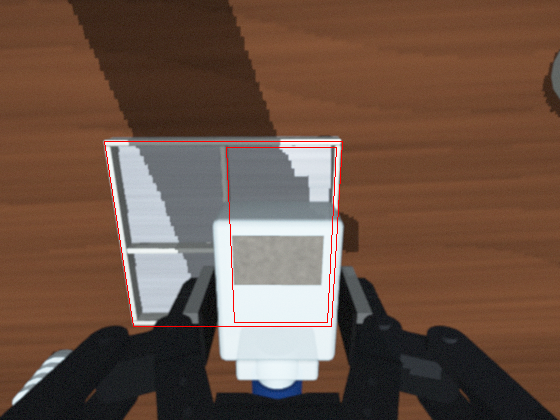

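View pics/s4.png

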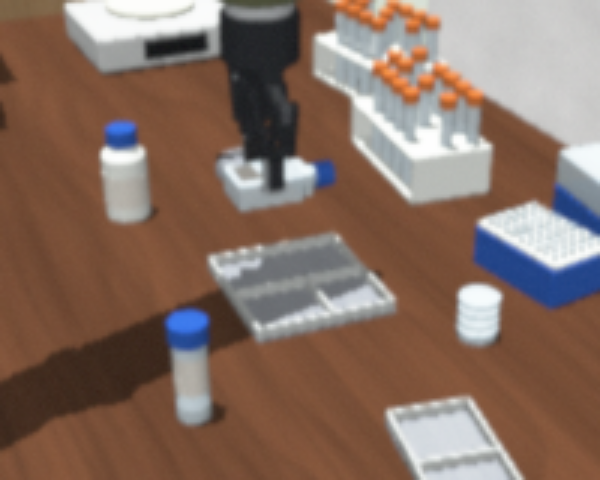

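```bash
python3 -m pendant '[[[0.001,0.001,0.03],0],[[0.0,0.001,0.03],0],[[0,0,0.015],0],[[0,0,0],0]]'
python3 -c "
from h import *
plan([.594,.197,.016],87.3)
p=capture('wrist');cv2.imwrite('pics/f5.png',p['img'][:,:,::-1])
p=capture('side');cv2.imwrite('pics/s5.png',cv2.resize(p['img'][120:240,200:320],None,fx=5,fy=5)[:,:,::-1])"
```

```text
clock: 6.25
ee_pos: [0.5915, 0.1972, 0.0299]
orientation: [-0.001, 0.723, 0.691, -0.002]
wrist_force: [-0.6, -0.2, -0.5]
grip_width: 0.051
at [591.5 197.2  29.9] ang 87.3 tilt 0.3 q7 1.28 F [-0.6 -0.2 -0.5] w 51.0 t 6.25
[[[-0.0,0.002,0.014],0.0]]
```

View pics/f5.png

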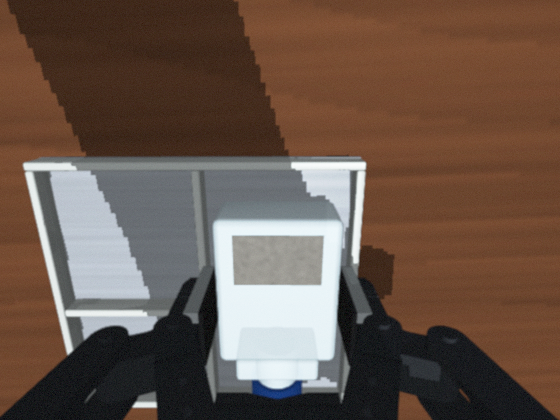

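View pics/s5.png

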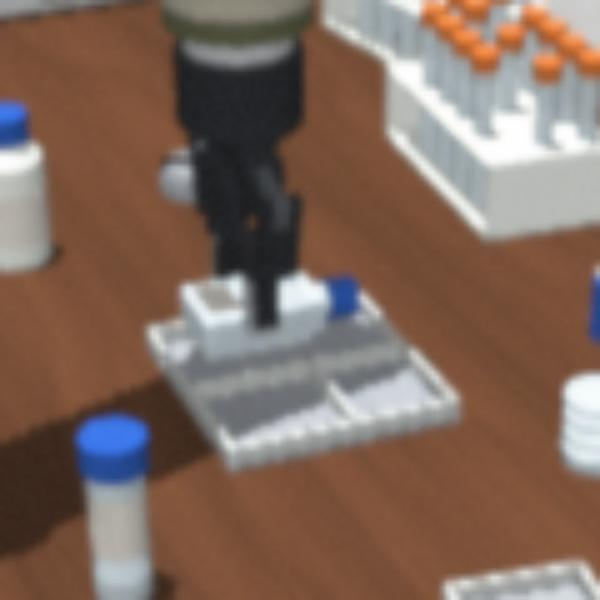

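```bash
python3 -m pendant '[[[0,0.001,0.005],0],[[0,0,0.004],0],[[0,0,0.003],0],[[0,0,0],0],[[0,0,0],0]]'
python3 -c "
from h import *
plan([.594,.197,.016],87.3)"
```

```text
clock: 6.85
ee_pos: [0.5952, 0.1973, 0.0203]
orientation: [-0.0, 0.724, 0.69, -0.0]
wrist_force: [0.6, 0.7, -0.8]
grip_width: 0.051
at [595.2 197.3  20.3] ang 87.3 tilt 0.01 q7 1.28 F [ 0.6  0.7 -0.8] w 51.0 t 6.85
[[[-0.0,-0.001,0.004],0.0]]
```

```bash
python3 -m pendant '[[[0,0,0.002],0],[[0,0,0],0],[[0,0,0],0]]'
python3 -m pendant '[[[0,0,0.001],0],[[0,0,0],0],[[0,0,0],0]]'
python3 -m pendant '[[[0,0,0.001],0],[[0,0,0],0],[[0,0,0],0]]'
python3 -c "
from h import *
p=capture('side');cv2.imwrite('pics/s6.png',cv2.resize(p['img'][120:240,200:320],None,fx=5,fy=5)[:,:,::-1])"
```

```text
clock: 7.15
ee_pos: [0.5951, 0.1973, 0.0182]
orientation: [-0.0, 0.724, 0.69, -0.0]
wrist_force: [0.8, 1.0, -1.3]
grip_width: 0.0509
clock: 7.45
ee_pos: [0.5951, 0.1973, 0.0173]
orientation: [-0.0, 0.724, 0.69, -0.0]
wrist_force: [-0.4, 0.5, -0.2]
grip_width: 0.0508
clock: 7.75
ee_pos: [0.5951, 0.1974, 0.0162]
orientation: [-0.0, 0.724, 0.69, -0.0]
wrist_force: [0.3, -0.2, -0.6]
grip_width: 0.0511
```

View pics/s6.png

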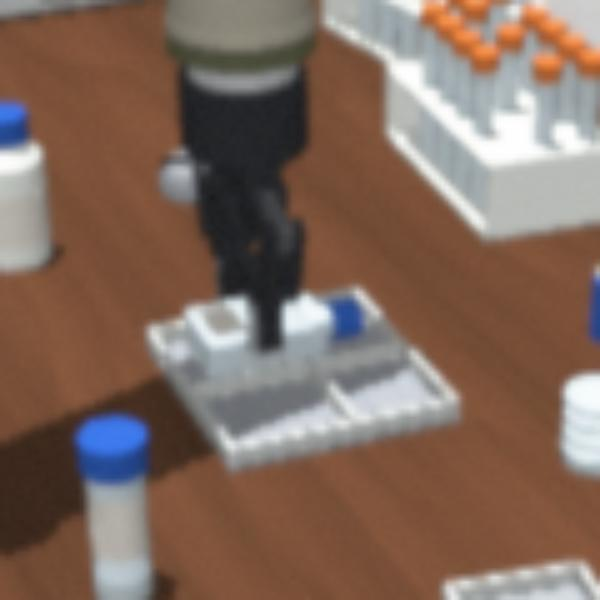

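```bash
python3 -m pendant '[[[0,0,0.001],0],[[0,0,0],0],[[0,0,0],0]]'
python3 -m pendant '[[[0,0,0.001],0],[[0,0,0],0],[[0,0,0],0]]'
```

```text
clock: 8.1
ee_pos: [0.5953, 0.1974, 0.0156]
orientation: [0.0, 0.724, 0.69, 0.0]
wrist_force: [-2.6, -0.3, 3.9]
grip_width: 0.0509
clock: 8.4
ee_pos: [0.5953, 0.1974, 0.0156]
orientation: [-0.0, 0.724, 0.69, 0.0]
wrist_force: [-6.0, -1.6, 12.6]
grip_width: 0.0509
```

```bash
python3 -m pendant '[[[0,0,0],0],[[0,0,0],0],[[0,0,0],0]]' 0.066
python3 -m pendant '[[[0,0,-0.01],0],[[0,0,-0.03],0],[[0,0,-0.04],0],[[0,0,-0.04],0],[[0,0,-0.04],0]]'
python3 -m pendant '[[[0,-0.03,-0.04],0],[[0,-0.03,0],0],[[0,0,0],0],[[0,0,0],0]]' 0.085
python3 - <<'E'
from h import *
p=capture("wrist");cv2.imwrite("pics/f7.png",p["img"][:,:,::-1])
s,t,R=tcp();print(t)
E
python3 wl.py f7 flask .6125 .196 -2.7 .003 square_tray .6107 .158 -2.7 0
```

```text
clock: 8.7
ee_pos: [0.595, 0.1973, 0.0139]
orientation: [-0.0, 0.723, 0.69, -0.0]
wrist_force: [0.1, 0.7, 0.1]
grip_width: 0.0658
clock: 9.2
ee_pos: [0.595, 0.1971, 0.1766]
orientation: [0.0, 0.724, 0.69, 0.0]
wrist_force: [0.6, 0.1, -0.6]
grip_width: 0.066
clock: 9.6
ee_pos: [0.535, 0.2004, 0.2151]
orientation: [-0.0, 0.723, 0.691, 0.001]
wrist_force: [-0.5, -0.7, 0.0]
grip_width: 0.0851
[0.53545896 0.20007017 0.21452276]
flask [(0.56, [275.0, 241.0], 4390)]
   [613.4 195.3] -3.1 cost 0.033
square_tray [(0.67, [221.0, 241.0], 14256)]
   [608.8 158.3] -2.5 cost 0.301
```

View pics/f7_ov.png

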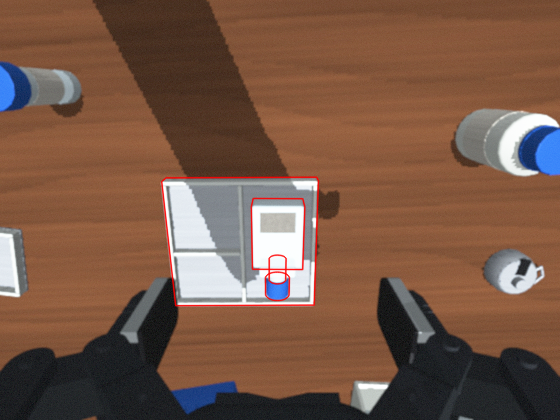

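```bash
python3 -c "
from h import *
plan([.475,.403,.215],87.3,vmax=.045)"
```

```text
at [535.7 199.7 213.7] ang 87.3 tilt 0.07 q7 1.18 F [-0.6 -0.6 -0. ] w 85.3 t 9.8
[[[0.04,-0.014,-0.0],-0.0],[[0.04,-0.014,-0.001],-0.0],[[0.04,-0.014,0.0],-0.0],[[0.04,-0.014,-0.0],-0.0],[[0.04,-0.014,-0.0],-0.0]]
```

```bash
python3 -m pendant '[[[0.04,-0.014,0],0],[[0.04,-0.014,0],0],[[0.04,-0.014,0],0],[[0.04,-0.014,0],0],[[0.04,-0.014,0],0]]'
python3 -m pendant '[[[0,0,0],0],[[0,0,0],0]]'
python3 wl.py b1 tall_bottle .505 .403 0 0
python3 -c "
from h import *
plan([.505,.403,.215],87.3,vmax=.045)"
```

```text
clock: 10.3
ee_pos: [0.4746, 0.4045, 0.2135]
orientation: [0.0, 0.724, 0.69, -0.0]
wrist_force: [0.3, 0.2, -0.4]
grip_width: 0.0849
clock: 10.5
ee_pos: [0.4743, 0.4042, 0.2131]
orientation: [0.0, 0.723, 0.691, -0.001]
wrist_force: [1.3, -1.7, -0.3]
grip_width: 0.0849
tall_bottle [(0.7, [279.0, 222.0], 3575)]
   [503.7 402.5] 0.0 cost 0.017
at [475.8 401.8 213.7] ang 87.2 tilt 0.09 q7 0.82 F [ 0.2 -0.1 -0.1] w 84.9 t 10.6
[[[0.003,0.029,-0.001],-0.1]]
```

View pics/b1_ov.png

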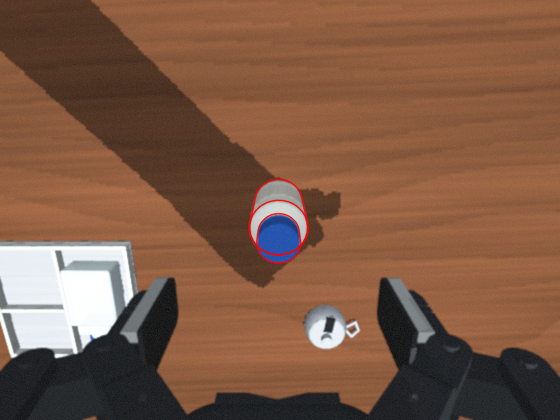

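```bash
python3 -m pendant '[[[0.002,0.028,0],0],[[0,0,0.04],0],[[0,0,0.04],0],[[0,0,0.04],0],[[0,0,0.03],0]]'
python3 -m pendant '[[[0,0,0.015],0],[[0,0,0.006],0],[[0,0,0],0]]'
python3 -c "
from h import *
plan([.504,.4025,.042],87.3,vmax=.045)
p=capture('wrist');cv2.imwrite('pics/b2.png',p['img'][:,:,::-1])"
```

```text
clock: 11.1
ee_pos: [0.5033, 0.4011, 0.0617]
orientation: [0.0, 0.725, 0.689, -0.001]
wrist_force: [-0.2, -0.3, -0.2]
grip_width: 0.0855
clock: 11.4
ee_pos: [0.5035, 0.4034, 0.0436]
orientation: [0.0, 0.724, 0.69, 0.0]
wrist_force: [-0.8, 0.1, -0.2]
grip_width: 0.0849
at [503.5 403.4  43.6] ang 87.2 tilt 0.02 q7 0.88 F [-0.8  0.1 -0.2] w 84.9 t 11.4
[[[-0.001,0.001,0.002],-0.1]]
```

View pics/b2.png

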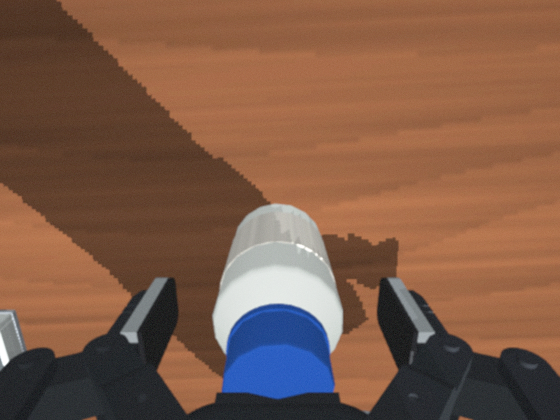

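```bash
python3 -m pendant '[[[0,0,0],0],[[0,0,0],0],[[0,0,0],0],[[0,0,0],0],[[0,0,0],0]]' 0.03 45
python3 -m pendant '[[[0,0,-0.005],0],[[0,0,-0.02],0],[[0,0,-0.03],0],[[0,0,-0.03],0],[[0,0,0],0]]'
python3 -c "
from h import *
plan([.578,.1215,.13],87.4,vmax=.035)
p=capture('wrist');cv2.imwrite('pics/b3.png',p['img'][:,:,::-1])"
```

```text
clock: 11.95
ee_pos: [0.5035, 0.4044, 0.0449]
orientation: [0.0, 0.724, 0.69, 0.001]
wrist_force: [-0.4, -1.3, 5.7]
grip_width: 0.0487
clock: 12.45
ee_pos: [0.505, 0.4056, 0.1339]
orientation: [0.0, 0.724, 0.69, 0.004]
wrist_force: [1.2, 0.3, -1.3]
grip_width: 0.0485
at [505.  405.6 133.9] ang 87.3 tilt 0.48 q7 0.87 F [ 1.2  0.3 -1.3] w 48.5 t 12.45
[[[-0.031,0.01,0.0],-0.0],[[-0.031,0.009,0.001],-0.0],[[-0.031,0.01,0.0],-0.0],[[-0.032,0.009,0.001],-0.0],[[-0.031,0.01,0.0],-0.1]]
[[[-0.031,0.009,0.001],0.0],[[-0.031,0.01,0.0],0.0],[[-0.031,0.01,0.0],0.0],[[-0.031,0.009,0.001],0.0]]
```

View pics/b3.png

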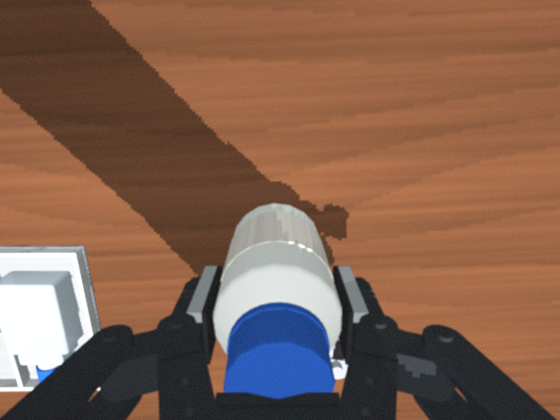

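```bash
python3 -m pendant '[[[-0.02,0.006,0],0],[[-0.031,0.01,0],0],[[-0.032,0.01,0],0],[[-0.032,0.009,0.001],0],[[-0.031,0.01,0],0]]'
python3 -m pendant '[[[-0.031,0.009,0.001],0],[[-0.031,0.01,0],0],[[-0.031,0.009,0],0],[[-0.03,0.009,0.001],0],[[-0.011,0.004,0],0]]'
python3 -m pendant '[[[0,0,0],0],[[0,0,0],0]]'
python3 -c "
from h import *
plan([.577,.1216,.05],87.4,vmax=.035)
p=capture('wrist');im=p['img'].copy()
for b in [box(-.072,.072,-.078,.078,.015,.015),box(-.068,.006,-.074,-.002,.015,.015)]:
  uv=proj(p,place(b,[.6098,.1582,np.radians(-2.6),0]))[[0,2,6,4]]
  cv2.polylines(im,[np.round(uv).astype(np.int32)],True,(255,0,0),1)
cv2.imwrite('pics/b4.png',im[:,:,::-1])"
```

```text
clock: 13.0
ee_pos: [0.5401, 0.2542, 0.1259]
orientation: [-0.0, 0.723, 0.69, -0.001]
wrist_force: [-0.2, -0.6, -1.1]
grip_width: 0.0488
clock: 13.5
ee_pos: [0.5754, 0.1154, 0.1242]
orientation: [0.0, 0.725, 0.688, -0.001]
wrist_force: [0.5, 0.1, -1.3]
grip_width: 0.0488
clock: 13.7
ee_pos: [0.5749, 0.1217, 0.1247]
orientation: [-0.001, 0.723, 0.691, -0.0]
wrist_force: [-0.7, 0.6, -1.3]
grip_width: 0.0489
at [574.9 121.7 124.7] ang 87.4 tilt 0.08 q7 1.36 F [-0.7  0.6 -1.3] w 48.9 t 13.7
[[[-0.0,0.001,0.025],-0.0],[[-0.0,0.0,0.025],-0.0],[[-0.0,0.001,0.025],-0.0]]
```

View pics/b4.png

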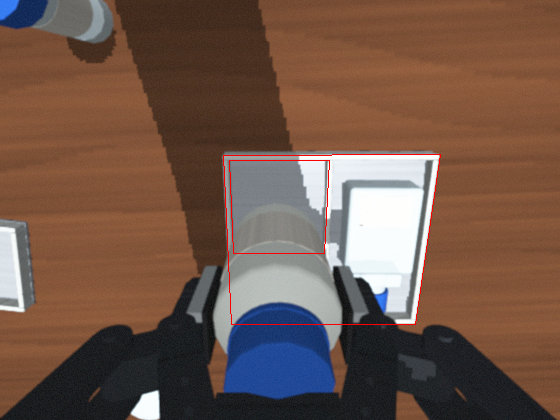

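```bash
python3 -m pendant '[[[0,0.001,0.025],0],[[0,0.001,0.025],0],[[0,0,0.015],0],[[0,0,0.006],0],[[0,0,0],0]]'
python3 -c "
from h import *
plan([.577,.1216,.0475],87.4,vmax=.035)
p=capture('wrist');cv2.imwrite('pics/b5.png',p['img'][:,:,::-1])
p=capture('side');cv2.imwrite('pics/s5.png',cv2.resize(p['img'][120:240,200:320],None,fx=5,fy=5)[:,:,::-1])"
```

```text
clock: 14.25
ee_pos: [0.5769, 0.1209, 0.0537]
orientation: [-0.0, 0.723, 0.691, -0.001]
wrist_force: [0.0, 0.1, -1.2]
grip_width: 0.0486
at [576.9 120.9  53.7] ang 87.4 tilt 0.09 q7 1.38 F [ 0.   0.1 -1.2] w 48.6 t 14.25
[[[0.001,0.0,0.006],-0.0]]
```

View pics/s5.png

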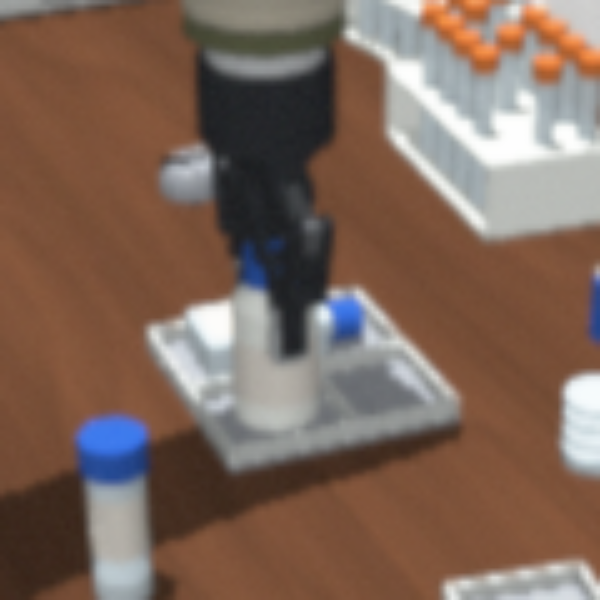

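View pics/b5.png

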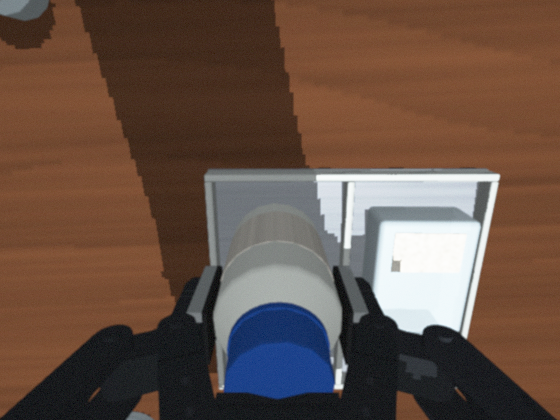

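Bottle is within its bay, about 6 mm above the floor, and centred between the side walls.

```bash
python3 -m pendant '[[[0,0,0.003],0],[[0,0,0.001],0],[[0,0,0],0],[[0,0,0],0]]'
python3 -m pendant '[[[0,0,0.001],0],[[0,0,0],0],[[0,0,0],0]]'
python3 -m pendant '[[[0,0,0.001],0],[[0,0,0],0],[[0,0,0],0]]'
```

```text
clock: 14.75
ee_pos: [0.5776, 0.1201, 0.0505]
orientation: [0.0, 0.724, 0.69, 0.0]
wrist_force: [-0.2, -0.5, -2.6]
grip_width: 0.0489
clock: 15.05
ee_pos: [0.5775, 0.1201, 0.0492]
orientation: [-0.0, 0.724, 0.69, -0.0]
wrist_force: [0.1, 0.3, -1.7]
grip_width: 0.0487
clock: 15.35
ee_pos: [0.5774, 0.1201, 0.0482]
orientation: [-0.0, 0.724, 0.69, -0.0]
wrist_force: [-0.2, -1.1, -1.8]
grip_width: 0.0485
```

```bash
python3 -m pendant '[[[0,0,0.001],0],[[0,0,0],0],[[0,0,0],0]]'
python3 -m pendant '[[[0,0,0.001],0],[[0,0,0],0],[[0,0,0],0]]'
```

```text
clock: 15.65
ee_pos: [0.5779, 0.1201, 0.0479]
orientation: [0.0, 0.724, 0.69, 0.0]
wrist_force: [-2.8, -0.7, 6.2]
grip_width: 0.0489
clock: 15.95
ee_pos: [0.5781, 0.12, 0.0479]
orientation: [0.0, 0.724, 0.69, 0.001]
wrist_force: [-5.1, -2.5, 13.7]
grip_width: 0.0486
```

```bash
python3 -m pendant '[[[0,0,0],0],[[0,0,0],0],[[0,0,0],0]]' 0.068
python3 -m pendant '[[[0,0,-0.01],0],[[0,0,-0.03],0],[[0,0,-0.04],0],[[0,0,-0.045],0],[[0,0,-0.04],0]]'
python3 -c "
from h import *
plan([.435,.004,.215],87.4,vmax=.04)
p=capture('side');cv2.imwrite('pics/s6.png',cv2.resize(p['img'][120:240,200:320],None,fx=5,fy=5)[:,:,::-1])"
```

```text
clock: 16.25
ee_pos: [0.5774, 0.1202, 0.046]
orientation: [-0.0, 0.723, 0.69, -0.0]
wrist_force: [0.0, 0.3, 0.2]
grip_width: 0.0679
clock: 16.75
ee_pos: [0.5776, 0.1199, 0.2142]
orientation: [0.0, 0.724, 0.69, 0.0]
wrist_force: [0.7, 0.9, -0.5]
grip_width: 0.0679
at [577.6 119.9 214.2] ang 87.3 tilt 0.07 q7 1.34 F [ 0.7  0.9 -0.5] w 67.9 t 16.75
[[[-0.025,-0.027,-0.0],-0.0],[[-0.024,-0.028,-0.0],-0.0],[[-0.025,-0.027,-0.0],-0.1],[[-0.024,-0.028,-0.001],0.0],[[-0.024,-0.027,0.0],-0.0]]
```

View pics/s6.png

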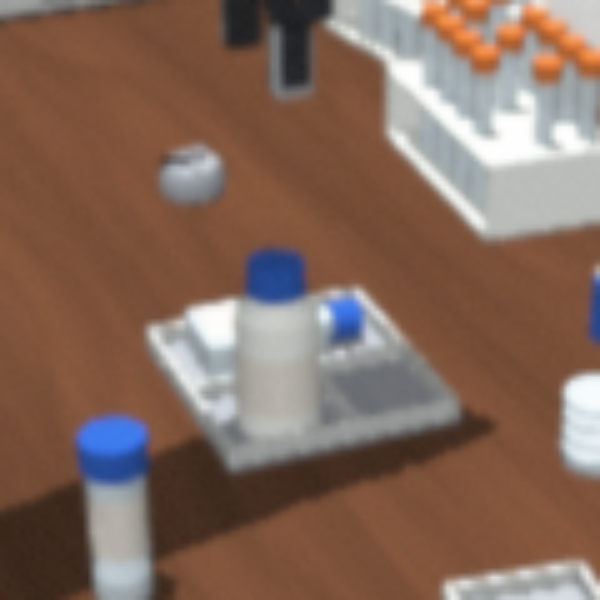

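```bash
python3 -m pendant '[[[-0.025,-0.027,0],0],[[-0.024,-0.028,0],0],[[-0.025,-0.027,0],0],[[-0.024,-0.028,0],0],[[-0.024,-0.027,0],0]]' 0.085
python3 -m pendant '[[[0,0,0],0],[[0,0,0],0]]'
python3 wl.py t1 tube .4415 .004 0 0
python3 -c "
from h import *
plan([.4415,.004,.065],87.3,vmax=.045)"
```

```text
clock: 17.3
ee_pos: [0.4337, 0.0037, 0.2116]
orientation: [0.0, 0.724, 0.69, 0.0]
wrist_force: [0.5, -0.5, 0.2]
grip_width: 0.0854
clock: 17.5
ee_pos: [0.4349, 0.0044, 0.212]
orientation: [0.0, 0.724, 0.69, 0.001]
wrist_force: [0.1, 0.0, -0.2]
grip_width: 0.0846
tube [(0.89, [274.0, 201.0], 2140)]
   [440.3   1.2] 0.0 cost 0.006
at [435.6   5.4 211.7] ang 87.4 tilt 0.05 q7 1.43 F [ 0.5 -0.2 -0.1] w 85.0 t 17.6
[[[-0.0,0.001,0.037],0.0],[[-0.001,0.002,0.036],0.0],[[0.0,0.001,0.037],0.0],[[-0.0,0.002,0.037],0.1]]
```

View pics/t1_ov.png

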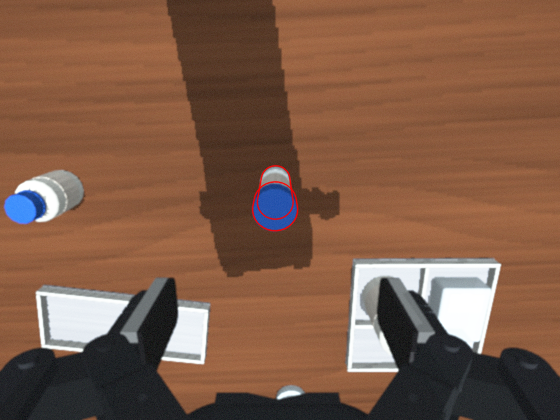

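```bash
python3 -m pendant '[[[-0.003,0.002,0.037],0],[[0,0.002,0.037],0],[[0,0.001,0.037],0],[[0,0,0.02],0],[[0,0,0.01],0]]'
python3 -m pendant '[[[0,0,0.004],0],[[0,0,0],0],[[0,0,0],0]]'
python3 wl.py t2 tube .4403 .0015 0 0
python3 -c "
from h import *
plan([.4405,.0015,.066],87.3,vmax=.045)"
```

```text
clock: 18.1
ee_pos: [0.439, 0.0019, 0.0681]
orientation: [-0.001, 0.723, 0.691, -0.002]
wrist_force: [-0.1, -1.0, 0.4]
grip_width: 0.085
clock: 18.4
ee_pos: [0.4408, 0.0016, 0.0673]
orientation: [0.0, 0.723, 0.69, 0.001]
wrist_force: [0.3, -0.4, 0.3]
grip_width: 0.085
tube [(0.71, [528.0, 349.0], 1103), (0.65, [280.0, 292.0], 9417)]
   [440.2   1.1] 0.0 cost 0.013
at [440.7   1.6  67.3] ang 87.3 tilt 0.11 q7 1.51 F [ 0.1  0.4 -0.2] w 85.3 t 18.5
[[[-0.0,-0.0,0.001],0.0]]
```

View pics/t2_ov.png

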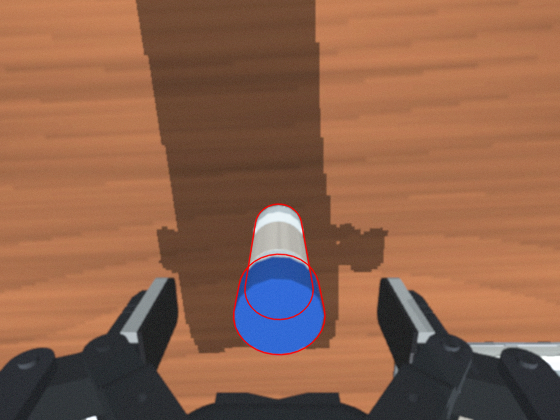

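```bash
python3 -m pendant '[[[0,0,0.001],0],[[0,0,0],0],[[0,0,0],0],[[0,0,0],0],[[0,0,0],0]]' 0.02 30
python3 -m pendant '[[[0,0,0],0],[[0,0,0],0]]'
python3 -m pendant '[[[0,0,-0.005],0],[[0,0,-0.02],0],[[0,0,-0.03],0],[[0,0,-0.03],0],[[0,0,0],0]]'
python3 -c "
from h import *
p=capture('wrist');cv2.imwrite('pics/t3.png',p['img'][:,:,::-1])
p=capture('side');cv2.imwrite('pics/s7.png',cv2.resize(p['img'][140:260,160:280],None,fx=5,fy=5)[:,:,::-1])
plan([.647,.118,.2],87.4,vmax=.035)"
```

```text
clock: 19.0
ee_pos: [0.44, 0.0014, 0.0655]
orientation: [0.0, 0.724, 0.69, 0.0]
wrist_force: [0.8, -0.0, 2.8]
grip_width: 0.0344
clock: 19.2
ee_pos: [0.44, 0.0015, 0.0655]
orientation: [0.0, 0.724, 0.69, 0.0]
wrist_force: [0.2, -0.4, 3.9]
grip_width: 0.0339
clock: 19.7
ee_pos: [0.442, 0.0015, 0.1541]
orientation: [0.002, 0.724, 0.69, 0.003]
wrist_force: [-0.3, 0.5, -1.1]
grip_width: 0.0341
at [440.    1.5 150.7] ang 87.3 tilt 0.07 q7 1.47 F [-0.4  0.6 -1. ] w 34.3 t 19.8
[[[0.018,0.029,-0.007],-0.0],[[0.018,0.029,-0.007],-0.0],[[0.018,0.028,-0.007],-0.0],[[0.018,0.029,-0.007],-0.1],[[0.018,0.029,-0.007],0.0]]
[[[0.018,0.029,-0.007],0.0],[[0.018,0.028,-0.007],0.0]]
```

View pics/t3.png

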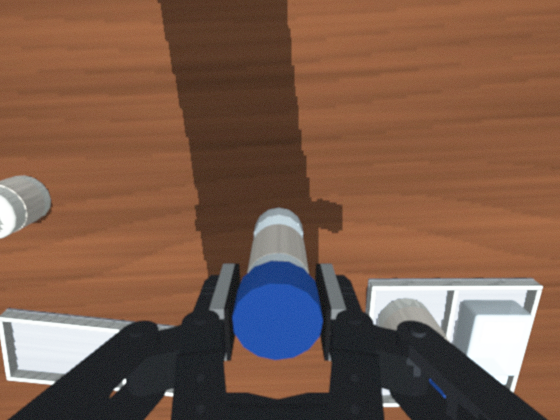

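View pics/s7.png

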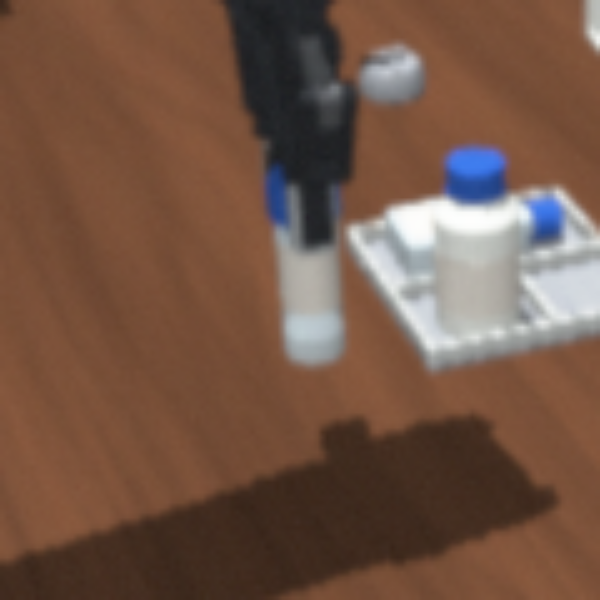

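```bash
python3 -m pendant '[[[0,0,-0.025],0],[[0.005,0.01,-0.025],0],[[0.018,0.027,0],0],[[0.018,0.028,0],0],[[0.018,0.028,0],0]]'
python3 -m pendant '[[[0.018,0.028,0],0],[[0.018,0.028,0],0],[[0.018,0.028,0],0],[[0.012,0.02,0],0],[[0,0,0],0]]'
python3 -m pendant '[[[0,0,0],0]]'
cat > tr.py <<'E'
from h import *
import sys
o,bx=sys.argv[1],list(map(float,sys.argv[2:6]));tp=list(map(float,sys.argv[6:9]));hw=list(map(float,sys.argv[9:11]))
p=capture('wrist');im=p['img'].copy()
for b in [box(-hw[0],hw[0],-hw[1],hw[1],.015,.015),box(*bx,.015,.015)]:
  uv=proj(p,place(b,[tp[0],tp[1],np.radians(tp[2]),0]))[[0,2,6,4]]
  cv2.polylines(im,[np.round(uv).astype(np.int32)],True,(255,0,0),1)
cv2.imwrite(f'pics/{o}.png',im[:,:,::-1])
E
python3 tr.py t4 .010 .068 -.074 -.002 .6098 .1582 -2.6 .072 .078
python3 -c "
from h import *
plan([.647,.1185,.1],87.4,vmax=.035)"
```

```text
clock: 20.3
ee_pos: [0.5358, 0.0566, 0.1989]
orientation: [-0.001, 0.724, 0.69, -0.001]
wrist_force: [0.7, -0.7, 0.2]
grip_width: 0.0339
clock: 20.8
ee_pos: [0.643, 0.1193, 0.1968]
orientation: [-0.001, 0.723, 0.691, -0.002]
wrist_force: [-0.3, 0.1, -0.6]
grip_width: 0.0341
clock: 20.9
ee_pos: [0.6417, 0.1168, 0.198]
orientation: [-0.001, 0.724, 0.69, -0.002]
wrist_force: [-1.0, -0.6, -1.8]
grip_width: 0.0341
at [641.6 116.3 198.7] ang 87.3 tilt 0.17 q7 1.4 F [-0.3 -0.3 -1.1] w 34.0 t 20.95
[[[0.001,0.002,0.033],-0.0],[[0.001,0.002,0.033],-0.1],[[0.0,0.001,0.033],-0.0]]
```

View pics/t4.png

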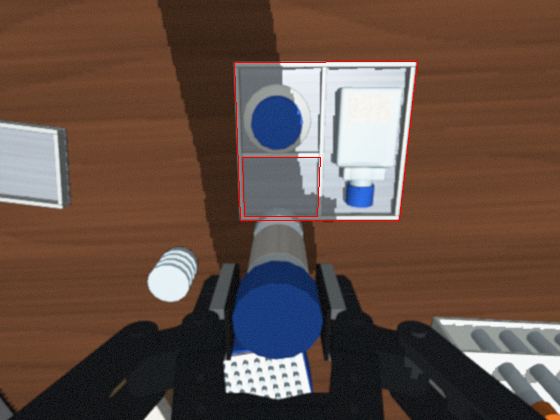

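```bash
python3 -m pendant '[[[0.001,0.002,0.033],0],[[0.001,0.002,0.033],0],[[0,0.001,0.026],0],[[0,0,0.015],0],[[0,0,0],0]]'
python3 -m pendant '[[[0,0,0.007],0],[[0,0,0],0]]'
python3 -c "
from h import *
plan([.647,.1185,.069],87.4,vmax=.035)
p=capture('side');cv2.imwrite('pics/s8.png',cv2.resize(p['img'][120:240,200:320],None,fx=5,fy=5)[:,:,::-1])
p=capture('wrist');cv2.imwrite('pics/t5.png',p['img'][:,:,::-1])"
```

```text
clock: 21.45
ee_pos: [0.6455, 0.118, 0.091]
orientation: [-0.001, 0.724, 0.69, -0.002]
wrist_force: [0.0, 0.0, -0.9]
grip_width: 0.0339
clock: 21.65
ee_pos: [0.6479, 0.1187, 0.087]
orientation: [0.0, 0.724, 0.69, 0.001]
wrist_force: [-0.2, 0.0, -0.3]
grip_width: 0.0339
at [647.9 118.7  87. ] ang 87.3 tilt 0.07 q7 1.42 F [-0.2  0.  -0.3] w 33.9 t 21.65
[[[-0.0,-0.001,0.018],-0.1]]
```

View pics/s8.png

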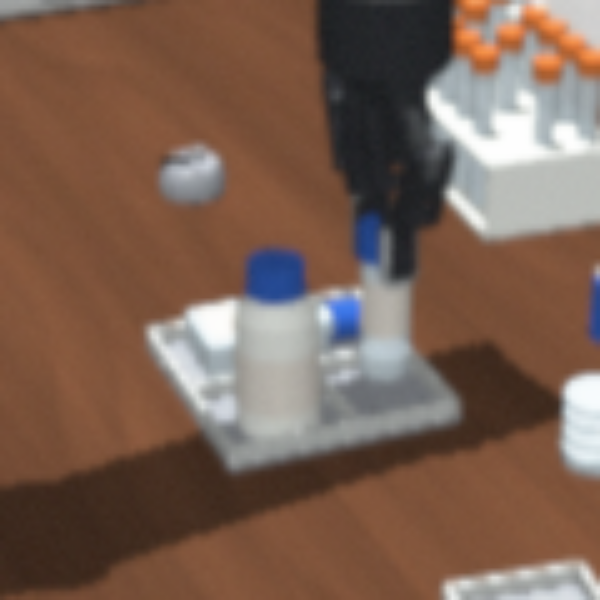

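View pics/t5.png

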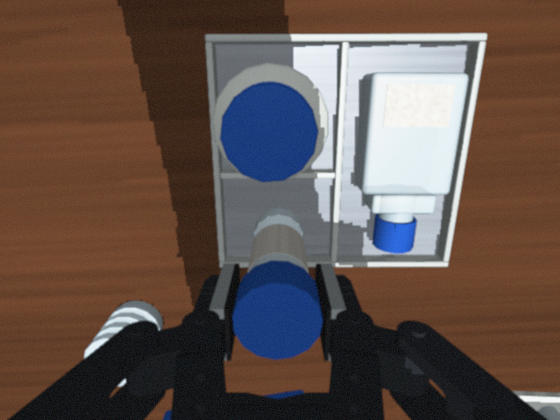

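The tube (about 18 mm above the floor) is over the smallest bay. Lower it.

```bash
python3 -m pendant '[[[0,0,0.008],0],[[0,0,0.005],0],[[0,0,0.002],0],[[0,0,0],0],[[0,0,0],0]]'
python3 -m pendant '[[[0,0,0.001],0],[[0,0,0],0],[[0,0,0],0]]'
python3 -m pendant '[[[0,0,0.001],0],[[0,0,0],0],[[0,0,0],0]]'
```

```text
clock: 22.25
ee_pos: [0.6475, 0.1188, 0.0712]
orientation: [-0.0, 0.724, 0.69, -0.0]
wrist_force: [0.2, -0.4, -0.9]
grip_width: 0.0339
clock: 22.55
ee_pos: [0.6476, 0.1188, 0.0704]
orientation: [0.0, 0.724, 0.69, 0.0]
wrist_force: [-0.5, 0.7, -0.8]
grip_width: 0.0342
clock: 22.85
ee_pos: [0.6475, 0.1188, 0.0692]
orientation: [-0.0, 0.724, 0.69, -0.0]
wrist_force: [-0.3, -0.1, 0.5]
grip_width: 0.0344
```

```bash
python3 -m pendant '[[[0,0,0.001],0],[[0,0,0],0],[[0,0,0],0]]'
```

```text
clock: 23.15
ee_pos: [0.6478, 0.1189, 0.0687]
orientation: [0.0, 0.724, 0.69, 0.0]
wrist_force: [0.8, 0.6, 2.9]
grip_width: 0.0342
```

```bash
python3 -m pendant '[[[0,0,0],0],[[0,0,0],0],[[0,0,0],0]]' 0.06
python3 -m pendant '[[[0,0,-0.005],0],[[0,0,-0.02],0],[[0,0,-0.04],0],[[0,0,-0.045],0],[[0,0,-0.03],0]]'
python3 -c "
from h import *
plan([.44,-.385,.2],96,vmax=.045)
p=capture('side');cv2.imwrite('pics/s9.png',cv2.resize(p['img'][120:240,200:320],None,fx=5,fy=5)[:,:,::-1])"
```

```text
clock: 23.45
ee_pos: [0.6474, 0.1188, 0.068]
orientation: [-0.0, 0.724, 0.69, -0.0]
wrist_force: [-0.7, -0.4, -0.4]
grip_width: 0.0601
clock: 23.95
ee_pos: [0.6483, 0.1187, 0.2123]
orientation: [0.001, 0.724, 0.69, 0.002]
wrist_force: [0.8, 0.6, -0.1]
grip_width: 0.0603
at [648.3 118.7 212.3] ang 87.3 tilt 0.21 q7 1.4 F [ 0.8  0.6 -0.1] w 60.3 t 23.95
[[[-0.039,-0.014,0.001],-0.7],[[-0.04,-0.015,0.001],-0.6],[[-0.039,-0.015,0.001],-0.7],[[-0.039,-0.015,0.001],-0.7],[[-0.039,-0.016,0.001],-0.6]]
[[[-0.038,-0.017,0.001],-0.7],[[-0.039,-0.017,0.001],-0.7],[[-0.038,-0.017,0.001],-0.7],[[-0.038,-0.018,0.0],-0.6],[[-0.037,-0.018,0.001],-0.7]]
[[[-0.038,-0.019,0.001],-0.7],[[-0.037,-0.019,0.001],-0.6],[[-0.037,-0.02,0.001],-0.7]]
```

View pics/s9.png

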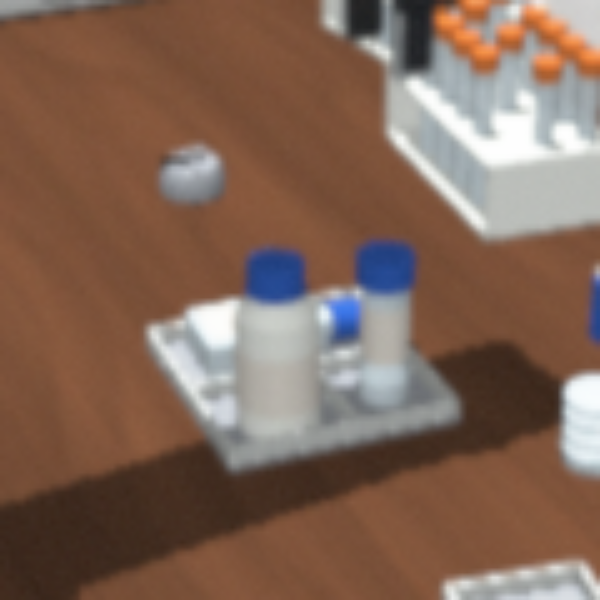

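```bash
python3 -m pendant '[[[-0.039,-0.014,0.001],-0.7],[[-0.04,-0.015,0.001],-0.6],[[-0.039,-0.015,0.001],-0.7],[[-0.039,-0.015,0.001],-0.7],[[-0.039,-0.016,0.001],-0.6]]' 0.085
python3 -m pendant '[[[-0.038,-0.017,0.001],-0.7],[[-0.039,-0.017,0.001],-0.7],[[-0.038,-0.017,0.001],-0.7],[[-0.038,-0.018,0.0],-0.6],[[-0.037,-0.018,0.001],-0.7]]'
python3 -m pendant '[[[-0.038,-0.019,0.001],-0.7],[[-0.037,-0.019,0.001],-0.6],[[-0.037,-0.02,0.001],-0.7],[[0,0,0],0],[[0,0,0],0]]'
python3 wl.py x1 slide_box .4668 -.3855 6.1 0 
python3 -c "
from h import *
plan([.4668,-.3855,.1],96,vmax=.045)"
```

```text
clock: 24.5
ee_pos: [0.567, -0.0768, 0.2035]
orientation: [0.0, 0.703, 0.711, 0.0]
wrist_force: [1.2, -0.6, 0.2]
grip_width: 0.0852
clock: 25.0
ee_pos: [0.4867, -0.2699, 0.1997]
orientation: [0.0, 0.682, 0.732, 0.0]
wrist_force: [1.1, 0.2, -1.5]
grip_width: 0.085
clock: 25.5
ee_pos: [0.4379, -0.3858, 0.1963]
orientation: [-0.0, 0.67, 0.742, -0.0]
wrist_force: [0.8, 1.0, -0.1]
grip_width: 0.085
slide_box [(0.63, [277.0, 208.0], 4602)]
   [ 465.4 -386.4] 5.8 cost 0.014
at [ 439.7 -383.4  196.2] ang 96.1 tilt 0.05 q7 2.49 F [ 0.4 -0.5 -0.2] w 85.2 t 25.6
[[[-0.002,0.009,0.032],0.0],[[-0.001,0.009,0.032],0.1],[[-0.002,0.009,0.032],-0.0]]
```

View pics/x1_ov.png

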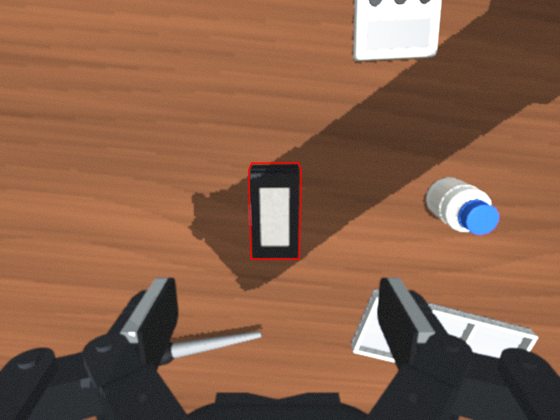

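```bash
python3 -m pendant '[[[-0.002,0.009,0.035],0],[[-0.001,0.009,0.04],0.2],[[-0.002,0.008,0.04],0],[[0,0,0.035],0],[[0,0,0.02],0]]'
python3 -m pendant '[[[0,0,0.009],0],[[0,0,0.003],0],[[0,0,0],0]]'
python3 -c "
from h import *
plan([.4655,-.3864,.014],95.8,vmax=.045)
p=capture('wrist');cv2.imwrite('pics/x2.png',p['img'][:,:,::-1])"
```

```text
clock: 26.1
ee_pos: [0.4656, -0.3835, 0.0229]
orientation: [-0.002, 0.669, 0.743, 0.0]
wrist_force: [0.2, 0.1, 0.2]
grip_width: 0.0851
clock: 26.4
ee_pos: [0.4661, -0.3867, 0.0151]
orientation: [0.0, 0.67, 0.742, 0.0]
wrist_force: [0.5, -0.5, 1.2]
grip_width: 0.0851
at [ 466.1 -386.7   15.1] ang 95.9 tilt 0.06 q7 2.56 F [ 0.5 -0.5  1.2] w 85.1 t 26.4
[[[0.0,-0.001,0.001],0.1]]
```

View pics/x2.png

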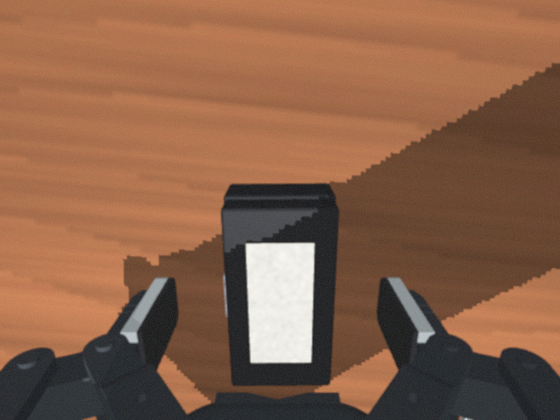

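```bash
python3 -m pendant '[[[0,0,0],0],[[0,0,0],0],[[0,0,0],0],[[0,0,0],0],[[0,0,0],0]]' 0.025 40
python3 -m pendant '[[[0,0,-0.005],0],[[0,0,-0.015],0],[[0,0,-0.03],0],[[0,0,-0.035],0],[[0,0,0],0]]'
python3 -c "
from h import *
plan([.599,-.2155,.12],-10.7,vmax=.045)
p=capture('wrist');cv2.imwrite('pics/x3.png',p['img'][:,:,::-1])"
```

```text
clock: 26.95
ee_pos: [0.4657, -0.3873, 0.0154]
orientation: [0.001, 0.67, 0.742, 0.0]
wrist_force: [-1.4, 2.4, 6.3]
grip_width: 0.0443
clock: 27.45
ee_pos: [0.4674, -0.3896, 0.1057]
orientation: [0.005, 0.671, 0.742, 0.0]
wrist_force: [-0.3, -1.6, 0.4]
grip_width: 0.0443
at [ 467.4 -389.6  105.7] ang 95.8 tilt 0.53 q7 2.51 F [-0.3 -1.6  0.4] w 44.3 t 27.45
[[[0.018,0.016,-0.002],-8.2],[[0.015,0.019,-0.001],-8.1],[[0.012,0.021,-0.002],-8.2],[[0.01,0.023,-0.001],-8.2],[[0.006,0.023,-0.002],-8.2]]
[[[0.002,0.024,-0.002],-8.1],[[-0.0,0.024,-0.001],-8.2],[[-0.005,0.024,-0.002],-8.2],[[-0.007,0.023,-0.001],-8.1]]
```

View pics/x3.png

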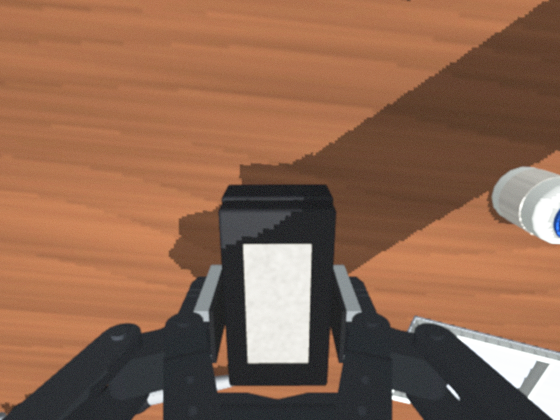

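```bash
sed -i 's/def plan(xyz,ang=None,/def plan(xyz,ang=None,full=None,/; s/    D=np.array(xyz)-p$/    if full is not None: d=full-a0\n    D=np.array(xyz)-p/' h.py; sed -i 's/vmax=.048,tmax=8.5,n=None/vmax=.048,tmax=8.3,n=None/' h.py
python3 -c "
from h import *
plan([.599,-.2155,.13],full=-10.7,vmax=.045)"
```

```text
at [ 466.7 -388.6  103.2] ang 95.8 tilt 0.36 q7 2.51 F [-0.  -0.1 -1.3] w 44.1 t 27.5
[[[0.012,0.011,-0.002],8.2],[[0.014,0.01,-0.002],8.2],[[0.015,0.008,-0.002],8.2],[[0.016,0.005,-0.002],8.2],[[0.016,0.003,-0.002],8.2]]
[[[0.017,0.001,-0.002],8.1],[[0.017,-0.002,-0.002],8.2],[[0.016,-0.004,-0.002],8.2],[[0.015,-0.007,-0.003],8.2],[[0.015,-0.008,-0.002],8.2]]
[[[0.013,-0.011,-0.002],8.2],[[0.011,-0.012,-0.002],8.2],[[0.01,-0.014,-0.002],8.2]]
```

```bash
python3 -m pendant '[[[0.012,0.011,-0.002],8.2],[[0.014,0.01,-0.002],8.2],[[0.015,0.008,-0.002],8.2],[[0.016,0.005,-0.002],8.2],[[0.016,0.003,-0.002],8.2]]'
python3 -m pendant '[[[0.017,0.001,-0.002],8.1],[[0.017,-0.002,-0.002],8.2],[[0.016,-0.004,-0.002],8.2],[[0.015,-0.007,-0.003],8.2],[[0.015,-0.008,-0.002],8.2]]'
python3 -m pendant '[[[0.013,-0.011,-0.002],8.2],[[0.011,-0.012,-0.002],8.2],[[0.01,-0.014,-0.002],8.2],[[0,0,0],0],[[0,0,0],0]]'
python3 tr.py x4 -.034 .034 -.091 .021 .6055 -.181 -10.7 .038 .095
python3 -c "
from h import *
plan([.599,-.2155,.06],-10.7,vmax=.035)"
```

```text
clock: 28.0
ee_pos: [0.5159, -0.3196, 0.1089]
orientation: [-0.001, 0.889, 0.458, -0.0]
wrist_force: [-0.1, 0.4, -1.8]
grip_width: 0.0441
clock: 28.5
ee_pos: [0.567, -0.253, 0.12]
orientation: [-0.0, 0.993, 0.118, -0.001]
wrist_force: [0.3, 0.1, -0.9]
grip_width: 0.0442
clock: 29.0
ee_pos: [0.5968, -0.2135, 0.1257]
orientation: [0.0, 0.996, -0.091, -0.001]
wrist_force: [0.6, 0.1, -0.8]
grip_width: 0.0443
at [ 596.5 -214.3  125.9] ang -10.5 tilt 0.08 q7 0.47 F [-1.3  0.  -0.6] w 44.1 t 29.05
[[[0.001,0.0,0.033],0.1],[[0.002,0.001,0.033],0.1]]
```

View pics/x4.png

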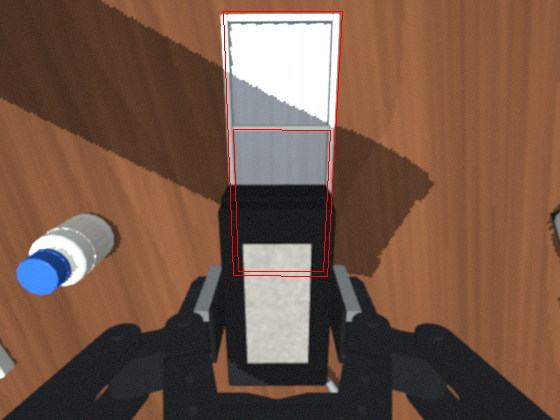

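```bash
python3 -m pendant '[[[0.001,0,0.033],0.1],[[0,0,0.033],0.1],[[0,0,0.02],0],[[0,0,0],0],[[0,0,0],0]]'
python3 -c "
from h import *
plan([.598,-.2145,.018],-10.7,vmax=.035)
p=capture('side');cv2.imwrite('pics/s10.png',cv2.resize(p['img'][200:320,250:370],None,fx=5,fy=5)[:,:,::-1])
p=capture('wrist');cv2.imwrite('pics/x5.png',p['img'][:,:,::-1])"
```

```text
clock: 29.55
ee_pos: [0.5978, -0.2149, 0.0409]
orientation: [0.0, 0.995, -0.095, -0.0]
wrist_force: [-0.0, 0.2, -1.4]
grip_width: 0.0443
at [ 597.8 -214.9   40.9] ang -10.9 tilt 0.03 q7 0.51 F [-0.   0.2 -1.4] w 44.3 t 29.55
[[[0.0,-0.0,0.023],-0.2]]
```

View pics/s10.png

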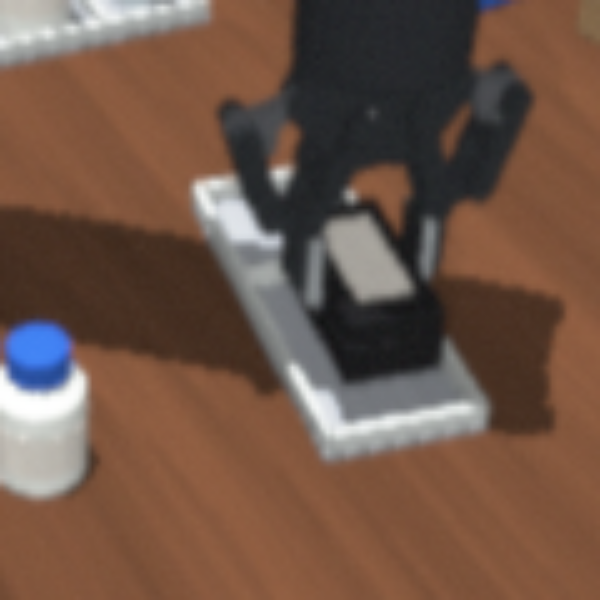

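View pics/x5.png

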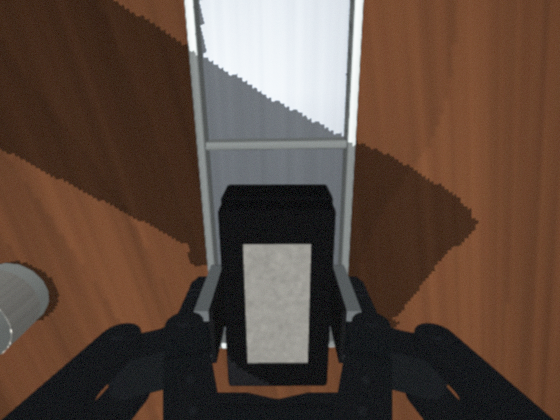

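```bash
python3 -m pendant '[[[0,0,0.009],0],[[0,0,0.006],0],[[0,0,0.003],0],[[0,0,0],0],[[0,0,0],0]]'
python3 -m pendant '[[[0,0,0.002],0],[[0,0,0],0],[[0,0,0],0]]'
python3 -m pendant '[[[0,0,0.001],0],[[0,0,0],0],[[0,0,0],0]]'
```

```text
clock: 30.15
ee_pos: [0.5984, -0.2136, 0.0223]
orientation: [0.0, 0.995, -0.095, -0.0]
wrist_force: [-0.1, 0.1, -1.0]
grip_width: 0.0442
clock: 30.45
ee_pos: [0.5985, -0.2136, 0.0203]
orientation: [0.0, 0.995, -0.095, -0.0]
wrist_force: [-0.8, -0.6, -1.1]
grip_width: 0.0444
clock: 30.75
ee_pos: [0.5984, -0.2136, 0.0193]
orientation: [0.0, 0.995, -0.095, -0.0]
wrist_force: [-0.2, -0.2, -1.0]
grip_width: 0.0442
```

```bash
python3 -m pendant '[[[0,0,0.001],0],[[0,0,0],0],[[0,0,0],0]]'
python3 -m pendant '[[[0,0,0.001],0],[[0,0,0],0],[[0,0,0],0]]'
```

```text
clock: 31.05
ee_pos: [0.5986, -0.2136, 0.0185]
orientation: [0.0, 0.995, -0.095, 0.0]
wrist_force: [0.0, 0.2, 2.2]
grip_width: 0.044
clock: 31.35
ee_pos: [0.5986, -0.2137, 0.0184]
orientation: [-0.0, 0.995, -0.095, 0.0]
wrist_force: [-4.2, 1.9, 11.1]
grip_width: 0.0443
```

```bash
python3 -m pendant '[[[0,0,0],0],[[0,0,0],0],[[0,0,0],0]]' 0.06
python3 -m pendant '[[[0,0,-0.005],0],[[0,0,-0.03],0],[[0,0,-0.045],0],[[0,0,-0.045],0],[[0,0,-0.045],0]]'
python3 -c "
from h import *
plan([.444,-.188,.19],-10.7,vmax=.04)
p=capture('side');cv2.imwrite('pics/s11.png',cv2.resize(p['img'][200:320,250:370],None,fx=5,fy=5)[:,:,::-1])"
```

```text
clock: 31.65
ee_pos: [0.5984, -0.2136, 0.017]
orientation: [0.0, 0.995, -0.095, -0.0]
wrist_force: [-0.2, 0.0, 0.2]
grip_width: 0.0601
clock: 32.15
ee_pos: [0.5981, -0.2137, 0.1893]
orientation: [0.0, 0.995, -0.095, -0.0]
wrist_force: [1.1, -0.4, 0.3]
grip_width: 0.0601
at [ 598.1 -213.7  189.3] ang -10.9 tilt 0.02 q7 0.43 F [ 1.1 -0.4  0.3] w 60.1 t 32.15
[[[-0.039,0.001,-0.0],-0.1],[[-0.039,0.001,-0.0],-0.0],[[-0.039,0.001,-0.001],-0.1],[[-0.039,0.001,0.0],-0.0]]
```

View pics/s11.png

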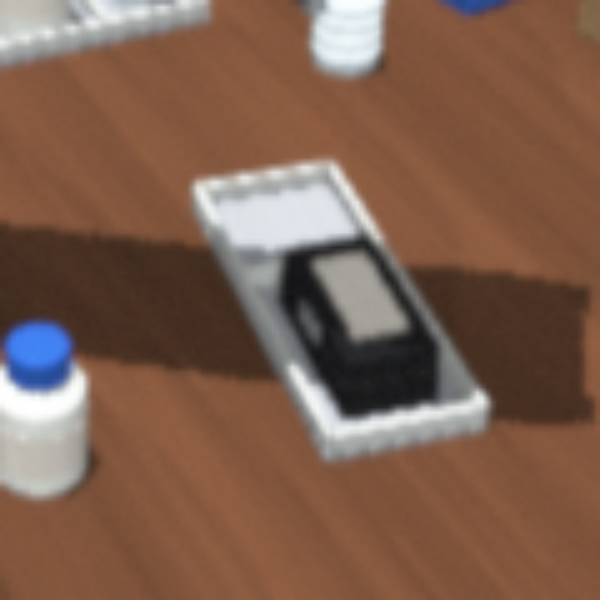

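```bash
python3 -m pendant '[[[-0.039,0.001,0],0],[[-0.039,0.001,0],0],[[-0.039,0.001,0],0],[[-0.039,0.001,0],0],[[0,0,0],0]]' 0.085
python3 -m pendant '[[[0,0,0],0]]'
python3 wl.py y1 short_bottle .4385 -.216 0 0
python3 -c "
from h import *
plan([.4385,-.216,.028],-10.7,vmax=.045)"
```

```text
clock: 32.7
ee_pos: [0.4398, -0.1876, 0.1865]
orientation: [-0.003, 0.995, -0.096, -0.001]
wrist_force: [-0.5, 0.3, -0.4]
grip_width: 0.085
clock: 32.8
ee_pos: [0.4444, -0.1873, 0.1877]
orientation: [-0.002, 0.996, -0.095, 0.001]
wrist_force: [0.7, 0.6, 0.1]
grip_width: 0.085
short_bottle [(0.88, [275.0, 221.0], 2163)]
   [ 439.1 -217.1] 0.0 cost 0.008
at [ 445.5 -187.9  187.7] ang -10.8 tilt 0.07 q7 0.3 F [ 0.9 -0.4 -0.1] w 84.8 t 32.9
[[[-0.0,0.007,0.04],-0.0],[[-0.001,0.007,0.04],-0.1],[[-0.0,0.008,0.04],-0.0],[[-0.001,0.007,0.04],-0.0]]
```

View pics/y1_ov.png

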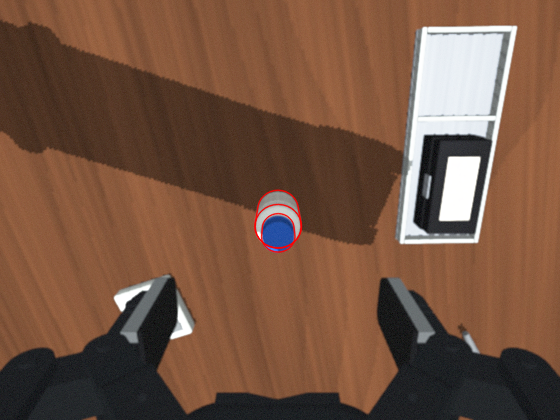

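```bash
python3 -m pendant '[[[-0.001,0.01,0.03],0],[[0,0.01,0.04],0],[[0,0.01,0.04],0],[[0,0,0.03],0],[[0,0,0.015],0]]'
python3 -m pendant '[[[0,0,0.006],0],[[0,0,0],0],[[0,0,0],0]]'
python3 -c "
from h import *
plan([.439,-.217,.026],-10.7,vmax=.045)
p=capture('wrist');cv2.imwrite('pics/y2.png',p['img'][:,:,::-1])"
```

```text
clock: 33.4
ee_pos: [0.4366, -0.218, 0.0292]
orientation: [0.001, 0.995, -0.095, -0.003]
wrist_force: [-0.6, 1.0, 0.0]
grip_width: 0.0849
clock: 33.7
ee_pos: [0.439, -0.2178, 0.0274]
orientation: [0.0, 0.996, -0.095, 0.001]
wrist_force: [-0.0, -0.1, 0.1]
grip_width: 0.085
at [ 439.  -217.8   27.4] ang -10.9 tilt 0.11 q7 0.61 F [-0.  -0.1  0.1] w 85.0 t 33.7
[[[-0.0,-0.001,0.001],-0.2]]
```

View pics/y2.png

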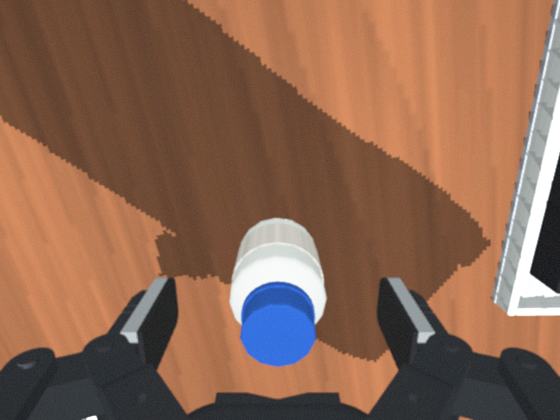

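```bash
python3 -m pendant '[[[0,0,0],0],[[0,0,0],0],[[0,0,0],0],[[0,0,0],0],[[0,0,0],0]]' 0.02 35
python3 -m pendant '[[[0,0,-0.005],0],[[0,0,-0.02],0],[[0,0,-0.035],0],[[0,0,-0.035],0],[[0,0,0],0]]'
python3 -c "
from h import *
plan([.6155,-.123,.13],-10.8,vmax=.035)
p=capture('wrist');cv2.imwrite('pics/y3.png',p['img'][:,:,::-1])"
```

```text
clock: 34.25
ee_pos: [0.4383, -0.2172, 0.027]
orientation: [-0.0, 0.995, -0.095, 0.0]
wrist_force: [-1.7, 1.7, 8.0]
grip_width: 0.0388
clock: 34.75
ee_pos: [0.44, -0.2189, 0.1253]
orientation: [0.0, 0.995, -0.095, 0.003]
wrist_force: [0.9, 0.3, -1.3]
grip_width: 0.0388
at [ 440.  -218.9  125.3] ang -10.9 tilt 0.37 q7 0.48 F [ 0.9  0.3 -1.3] w 38.8 t 34.75
[[[0.026,-0.021,-0.001],-0.0],[[0.025,-0.021,-0.001],-0.0],[[0.026,-0.022,-0.0],-0.1],[[0.026,-0.021,-0.001],0.0],[[0.026,-0.021,-0.001],-0.0]]
[[[0.025,-0.021,-0.001],-0.0]]
```

View pics/y3.png

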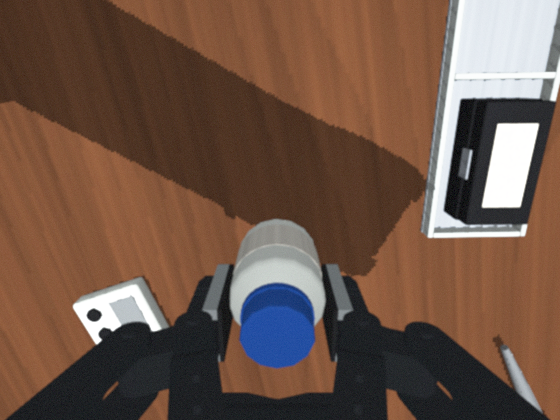

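```bash
python3 -m pendant '[[[0.026,-0.021,-0.001],0],[[0.025,-0.021,-0.001],0],[[0.026,-0.022,0],0],[[0.026,-0.021,-0.001],0],[[0.026,-0.021,-0.001],0]]'
python3 -m pendant '[[[0.025,-0.021,-0.001],0],[[0,0,0],0],[[0,0,0],0]]'
python3 tr.py y4 -.034 .034 .025 .091 .6047 -.180 -10.8 .038 .095
python3 -c "
from h import *
plan([.6155,-.123,.03],-10.8,vmax=.035)"
```

```text
clock: 35.3
ee_pos: [0.5849, -0.1364, 0.1236]
orientation: [-0.0, 0.995, -0.095, -0.001]
wrist_force: [-0.1, -1.5, -0.6]
grip_width: 0.0385
clock: 35.6
ee_pos: [0.6125, -0.1213, 0.1245]
orientation: [0.0, 0.996, -0.094, -0.001]
wrist_force: [-0.8, -0.4, -1.0]
grip_width: 0.0385
at [ 611.9 -122.3  125. ] ang -10.9 tilt 0.14 q7 0.32 F [ 0.4 -0.6  0. ] w 38.4 t 35.65
[[[0.001,-0.0,0.032],-0.0],[[0.001,-0.0,0.031],-0.1],[[0.002,-0.0,0.032],-0.0]]
```

View pics/y4.png

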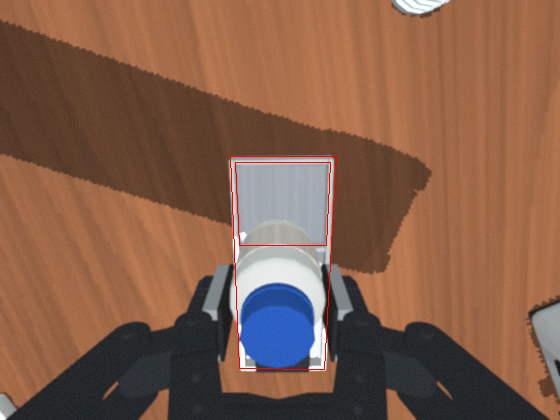

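```bash
python3 -m pendant '[[[0.001,0,0.03],0],[[0.001,0,0.03],0],[[0.001,0,0.02],0],[[0,0,0],0],[[0,0,0],0]]'
python3 -c "
from h import *
plan([.6155,-.123,.03],-10.8,vmax=.035)
p=capture('side');cv2.imwrite('pics/s12.png',cv2.resize(p['img'][180:300,250:370],None,fx=5,fy=5)[:,:,::-1])
p=capture('wrist');cv2.imwrite('pics/y5.png',p['img'][:,:,::-1])"
```

```text
clock: 36.15
ee_pos: [0.6152, -0.1233, 0.0467]
orientation: [0.0, 0.995, -0.096, -0.0]
wrist_force: [-0.2, 0.4, -0.7]
grip_width: 0.0389
at [ 615.2 -123.3   46.7] ang -11.0 tilt 0.04 q7 0.36 F [-0.2  0.4 -0.7] w 38.9 t 36.15
[[[0.0,-0.0,0.017],-0.2]]
```

View pics/s12.png

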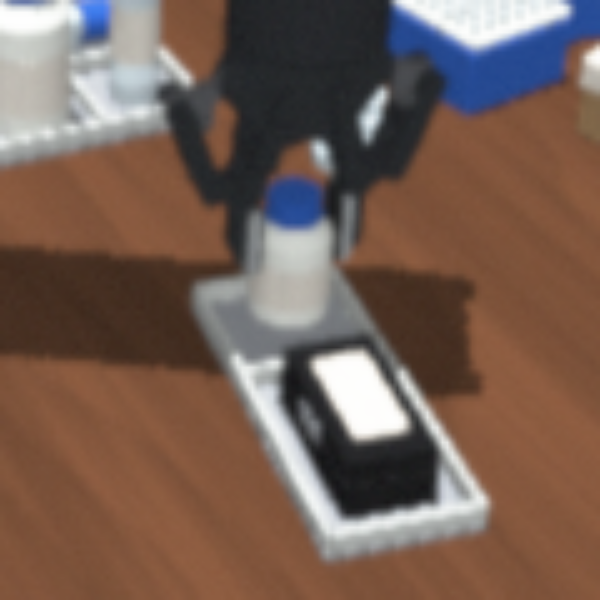

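View pics/y5.png

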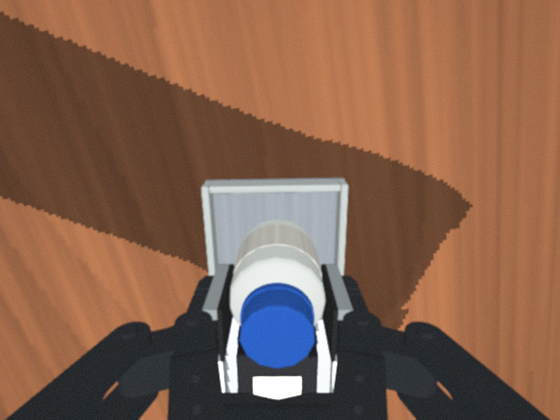

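```bash
python3 -m pendant '[[[0,0,0.007],0],[[0,0,0.004],0],[[0,0,0.002],0],[[0,0,0],0],[[0,0,0],0]]'
python3 -m pendant '[[[0,0,0.001],0],[[0,0,0],0],[[0,0,0],0]]'
python3 -m pendant '[[[0,0,0.001],0],[[0,0,0],0],[[0,0,0],0]]'
```

```text
clock: 36.75
ee_pos: [0.616, -0.1223, 0.0333]
orientation: [0.0, 0.995, -0.095, -0.0]
wrist_force: [-0.8, -0.1, -0.4]
grip_width: 0.0386
clock: 37.05
ee_pos: [0.616, -0.1223, 0.0323]
orientation: [0.0, 0.995, -0.095, -0.0]
wrist_force: [-0.2, -0.4, -1.4]
grip_width: 0.0384
clock: 37.35
ee_pos: [0.616, -0.1223, 0.0312]
orientation: [0.0, 0.995, -0.095, -0.0]
wrist_force: [0.1, 0.1, -1.2]
grip_width: 0.0388
```

```bash
python3 -m pendant '[[[0,0,0.001],0],[[0,0,0],0],[[0,0,0],0]]'
python3 -m pendant '[[[0,0,0.001],0],[[0,0,0],0],[[0,0,0],0]]'
```

```text
clock: 37.65
ee_pos: [0.616, -0.1222, 0.0302]
orientation: [0.0, 0.995, -0.095, -0.0]
wrist_force: [0.2, -0.2, -2.1]
grip_width: 0.0389
clock: 37.95
ee_pos: [0.6161, -0.1223, 0.0301]
orientation: [-0.0, 0.995, -0.095, 0.0]
wrist_force: [-2.8, 0.6, 6.8]
grip_width: 0.0388
```

Contact. Release, rise, back away and inspect.

```bash
python3 -m pendant '[[[0,0,0],0],[[0,0,0],0],[[0,0,0],0]]' 0.056
python3 -m pendant '[[[0,0,-0.005],0],[[0,0,-0.025],0],[[0,0,-0.04],0],[[0,0,-0.045],0],[[0,0,-0.045],0]]'
python3 -m pendant '[[[-0.04,0,-0.03],0],[[-0.04,0,-0.03],0],[[-0.04,0,0],0],[[0,0,0],0],[[0,0,0],0]]'
sed -i "s/^H={/Z={'flask':.003,'tall_bottle':.003,'short_bottle':.003,'tube':.003,'slide_box':.003}\nH={/; s/freeyaw=fy)/z=Z.get(n,0),freeyaw=fy)/; s/\*out\[n\],0\]/*out[n],Z.get(n,0)]/" find.py
python3 find.py
python3 -c "
from h import *
p=capture('side');cv2.imwrite('pics/s13.png',cv2.resize(p['img'][120:320,190:390],None,fx=3,fy=3)[:,:,::-1])
p=capture('top');cv2.imwrite('pics/t13.png',cv2.resize(p['img'][120:260,180:400],None,fx=3,fy=3)[:,:,::-1])"
```

```text
clock: 38.25
ee_pos: [0.616, -0.1222, 0.0292]
orientation: [0.0, 0.995, -0.095, -0.0]
wrist_force: [0.6, -0.1, -0.9]
grip_width: 0.056
clock: 38.75
ee_pos: [0.6156, -0.1223, 0.1911]
orientation: [0.0, 0.995, -0.095, -0.0]
wrist_force: [1.3, 0.7, -0.6]
grip_width: 0.0558
clock: 39.25
ee_pos: [0.4979, -0.0986, 0.2499]
orientation: [-0.002, 0.996, -0.094, 0.001]
wrist_force: [-0.6, -0.0, -0.3]
grip_width: 0.0559
flask top [(0.86, [215.0, 189.0], 525)]
flask side [(0.72, [249.0, 187.0], 172)]
    top [615.5 193.9] 356.7 0.034
    side [694.8 166.9] 137.6 0.787
    both [613.1 192.6] 157.8 2.012
tall_bottle top [(0.76, [237.0, 192.0], 265)]
tall_bottle side [(0.87, [257.0, 189.0], 554)]
    top [580.6 116.8]  0.007
    side [579.6 122.9]  0.021
    both [579.1 117.7]  0.058
short_bottle top [(0.64, [319.0, 185.0], 34), (0.24, [225.0, 185.0], 1345)]
short_bottle side [(0.93, [305.0, 237.0], 373)]
    top [ 624.8 -128. ]  2.891
    side [ 617.1 -116. ]  0.037
    both [ 617.8 -122.5]  3.171
tube top [(0.52, [240.0, 172.0], 138)]
tube side [(0.61, [276.0, 183.0], 342), (0.52, [250.0, 186.0],
[... 158 characters left out ...]
.96, [321.0, 268.0], 811)]
    top [ 605.2 -217.8] 88.7 0.348
    side [ 597.5 -213.1] 77.8 0.021
    both [ 599.8 -215. ] 79.8 0.453
square_tray top [(0.67, [225.0, 184.0], 1526)]
square_tray side [(0.6, [262.0, 198.0], 664)]
    top [610.5 156.6] -2.7 0.558
    side [607.1 155. ] -1.3 1.059
    both [608.5 156.1] -2.3 1.629
narrow_tray top [(0.87, [332.0, 179.0], 557)]
narrow_tray side [(0.74, [313.0, 273.0], 806)]
    top [ 617.2 -182.8] -5.5 1.669
    side [ 601.1 -179.9] -8.6 1.457
    both [ 606.  -180.9] -10.2 3.314
dishes top [(0.69, [276.0, 144.0], 152)]
dishes side [(0.78, [320.0, 207.0], 233)]
    top [730.8   5.9]  0.027
    side [727.9   8.9]  0.035
    both [728.9   7. ]  0.097
```

View pics/s13.png

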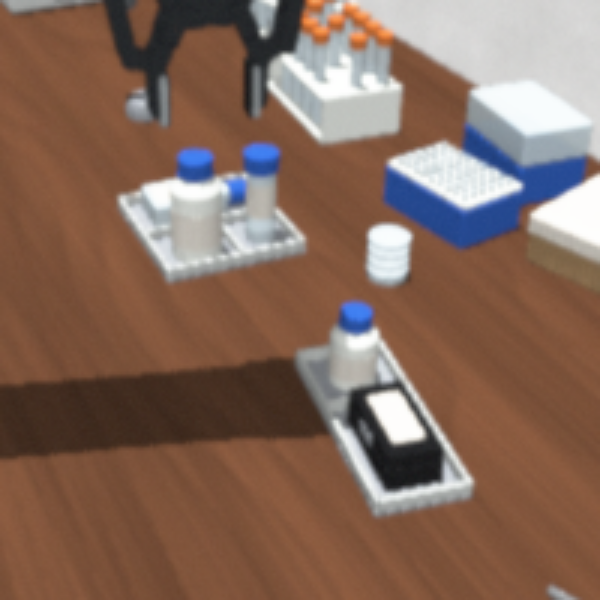

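View pics/t13.png

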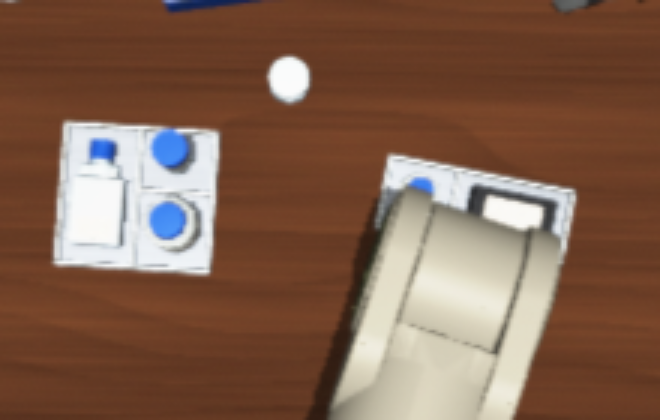

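All five are upright in their bays, the trays are in place and the dishes unmoved, with the arm clear. Handing in.

```bash
python3 -c "
from cell import *
print(hand_in())"
```

```text
the job is handed in; nothing more can be done
None
```

Both kits are made up, and I handed the job in at about 40 s on the robot's clock.

- **Seeding kit (square tray):** the flask lies flat in the long bay, cap toward +x. The tall bottle stands in the bigger of the other two bays and the tube in the smallest. I set them down in that order.
- **Staining kit (narrow tray):** the slide box lies flat in the long bay, then the short bottle stands in the short bay.

I lowered each thing until the wrist force showed contact, at most about 14 N, before letting go.

**Last checks:**
- The side view shows all five things upright or flat inside their bays, both trays in place and the gripper well clear. The top view agrees, except that the arm hid part of the narrow tray there.
- The dishes measured within about 1 mm of where they started.
- The final automatic fits for the flask, the short bottle and both trays, and to a lesser degree the slide box, were poor because things hid each other. For those I relied on the pictures, including the wrist view taken just after placing the flask and one of the slide box on the way to the short bottle.
- The top and side cameras disagreed by 3–8 mm in y throughout, so I aimed by the wrist camera.

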